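# Set the T-slot stop against the vice on the tilted table and lock it

## Robot

A 6-joint arm with a two-finger parallel gripper is mounted at the origin on a cart in front of the work surface, level with it; the furniture and walls round the work are solid. World frame = base frame: x ahead of the robot, y to its left, z up, the work surface at z = 0. Lengths are in mm, angles in rad, forces in N, time in s.
With the tool pointing down it reaches from about 250 to 800 mm from the base axis. Payload 8.5 kg.
Tool frame: the origin (TCP) lies where the fingers leave the gripper's body, on its centre line; the fingertips stand 73 mm ahead of it and the grasp point (between the pads) lies 54 mm ahead of it; z points along the fingers, x is the direction in which the jaws open and shut, and the axes are right-handed (so a half turn about z gives the same grasp; the last joint's range is limited). The gripper opens to 85 mm and grips with 20 to 120 N. Pads are 22 mm wide; open, the fingers measure 114 mm over their backs; the gripper's body (76 mm by 85 mm) begins 54 mm behind the grasp point. The pads swing forward as they close: fully open they stand 13 mm farther back than shut.
Start: joints at [-1.179, 0.238, -0.013, 1.319, 0, 1.571], TCP at [200.457, -485.184, 303.876] pointing down, gripper open.
Joint ranges: [-2.66, 2.66], [-1.03, 1.9], [-1.14, 1.46], [-1.82, 2.27], [-1.45, 1.34], [-3.14, 3.14]. Speed limits (rad/s): [2.22, 2.22, 2.79, 3.14, 3.14, 3.14].

## Interface

Orientations are given as [roll, pitch, yaw] about the fixed x, y, z axes, in that order (R = Rz(yaw) Ry(pitch) Rx(roll)).
In Python, from rig import env gives the robot as it stands. The module is installed in compiled form; this text tells all that it offers.
- The arm moves only by the tool move_arm, never from a script. Its argument "commands" is a list of rows, each an object of numbers: "tx", "ty", "tz": the shift along the world's x, y, z in cm; "wx", "wy", "wz": the turn, a rotation vector about the world's x, y, z in rad; "hand": the finger opening in cm, from 0 to 8.54. In form: [{"tx": .., "ty": .., "tz": .., "wx": .., "wy": .., "wz": .., "hand": ..}, ...]. A call has 1 to 12 rows; each row shifts and turns the commanded pose from where the row before left it; what a row does not reach is not made up. A row lasts 1/10 s, in which the tool goes at most 50 mm and 8.59 degrees, less where a joint would pass 70% of its speed; a pose out of reach is approached as far as the arm can. A call with a gripper value outside its range is refused whole. The fingers move at their own pace and stop on an object; "grip_force" is the grip in N (left out, the last holds). Time passes only in rows, so rows that do not move let the fingers close. It gives the time, the measured TCP pose, the force and the opening at its end, in the units of the state.
- env.get_state(): the state, without advancing time (a new reading comes with each control period).
- env.grab_frame(name): name is "scene" or "top" or "wrist"; returns the picture (420x560x3 uint8, blue, green, red); there is no depth.
- env.camera_info(name): a dict with "fx", "fy", "cx", "cy" (pixels), "rvec" (rotation vector, rad) and "tvec" (3), from world to camera coordinates, as OpenCV has them; the wrist camera has in their place "T_tool_cam" (4x4, takes a point from camera to tool coordinates, whose origin is the TCP and whose axes are the tool frame's). Camera axes: x right, y down, z forward; pixel columns grow to the right and rows downward; lengths in mm; the calibration is good to about 2 mm. A picture is of the moment at which its call begins: read the wrist's pose just before it. camera_info takes no time and is no camera call.
- env.job_done(): hands the job in, once; it reports no verdict.
The state is a dict: "time": time; "q": joint angles; "joint_vel": joint speeds; "joint_torque": joint torques, N m; "tcp_pos": TCP position; "tcp_rot": TCP orientation; "ft_force": force on the tool from outside, world axes, zero at the start; "ft_torque": the same for the moment, N m; "finger_gap": finger opening in mm.
Only numpy, scipy, OpenCV 4.12 (cv2) and the standard library are available. Lean on these libraries where they do the work, as an engineer would, in place of code of your own. Each camera call takes 0.05 s, during which the arm holds its last target.

## Task

Take the T-slot stop by its wing knob out of the wooden holder and drop it into the slot of the tilted table beside the vice, nose towards the vice, until it sits flat on the plate. Slide it along the slot to push the vice up against the fence at the far end and, still leaning on it firmly but without ramming, turn the knob clockwise a quarter turn to its stop, so that the T-head locks under the slot's lips with the vice nipped tight between fence and stop. Then let go, with the vice lying square and flat on the plate and against the ledge; leave the other things on the bench alone.

Things in the scene. Friction and masses are not known exactly. Their poses are not given: they have to be found in the camera images.
- tilt_plate: Fixed steel T-slot plate sloping 30 degrees up away from the robot, 154 (up the slope) x 230 x 30 mm. Origin: on its upper face, on the centre line of its one T-slot, half-way along. x points up the slope, y along the slot (level, leftwards), z square out of the face. The slot is 18 mm wide, open at both ends; lips 9 mm thick, channel below 40 mm wide, 14 mm deep. A ledge 10 mm high runs along x = -47 mm.
- fence_face (a point): Middle of the inner face (it looks to the plate's +y) of the fixed steel fence, a strip 12 mm thick, 14 mm high and 120 mm long across the right-hand (-y) end of the plate; 103 mm from the slot's middle, 9 mm above the plate. Axes as the plate's. The slot is free from the vice to the plate's left end, 115 mm from the slot's middle.
- vice_fence_side (a point): On the side of the loose toolmaker's vice that faces the fence, 9 mm above the plate. The vice (bed 50 mm wide, 135 mm long, jaws 57 mm high, about 0.55 kg, screw towards the robot) lies up the slope across the slot, bed end on the ledge, 8 to 20 mm short of the fence. x points to the fence, y up the slope, z out of the plate. It slides along the ledge under 3 to 10 N; it may need 15 N to come square to the fence.
- vice_stop_side (a point): The same point on the vice's other side face, 50 mm away, where the stop's nose must bear: 9 mm above the plate, level with the slot. Axes as vice_fence_side, so x points into the vice.
- stop_base (a point): The loose stop (0.3 kg): steel block 40 x 78 x 20 mm (with its nose button) with a T-bolt and wing knob through it, standing upright in a slot (24 mm deep) of a fixed wooden holder 82 x 110 x 32 mm: lift it straight up. The point is on the bolt's axis in the plane of the block's underside, which must come to lie on the plate. z points up the bolt, -y along the block to its nose, x across. The other end is 30 mm away.
- stop_head (a point): Centre of the T-head under the stop, on the bolt's axis 15 mm below the block's underside: 16 x 30 x 8 mm (the lowest 3 mm 13 x 27), its long side along y. It turns with the knob. A tongue under the block, 16 mm wide, 6 mm deep and 71 mm long along the block, keys it in the slot. Both pass the 18 mm slot with 1 mm to spare each side; the head can turn only when the block is right down on the plate.
- stop_wing (a point): Centre of the knob's wing, 43 mm above the block's underside on the bolt's axis: flat wing 12 mm thick (x), 44 mm long (y, along the block while the knob is at 0), 26 mm high (z); hold the stop by it. Below are a hub 13 mm across and the block's top, 23 mm under this point; nothing on the holder is higher than the block. Axes turn with the knob.
- stop_knob (a joint): Angle of the wing knob and its T-head: 0 = head along the block, free to drop in or lift out (as at the start). It turns clockwise, seen from above, to a hard stop at 1.5 rad and draws the head up 3 mm on the way, so it grips the lips from about 1 rad on. It stays where left; its friction (0.12 N m) keeps the block in line while the stop is carried by the wing.
- stop_nose (a point): Tip of the stop's nose, 48 mm from the bolt's axis along the block's -y, 9 mm above its underside: a round crowned steel button 17 mm across that stands 4 mm proud of the block. Axes as stop_base.
- feeler: Bystander: feeler gauge set, 22 x 99 x 10 mm, lying flat in front of the gap between holder and tilted table; origin under its middle.
- screwdriver: Bystander: screwdriver 160 mm long and 25 mm high, lying in front of the tilted table; origin under its middle.

How it is judged (in metres and radians):
On the way, in this order (a step that is already met when the one before it is completed fails the run):
1. the stop sits flat on the plate with tongue and T-head in the slot, knob not yet turned (z of stop_base in the frame of tilt_plate between -0.003 and 0.0015 m and x of stop_base in the frame of tilt_plate between -0.003 and 0.003 m and angle between the z axis of stop_base and the z axis of tilt_plate, either way round below 0.05 rad and angle between the y axis of stop_base and the y axis of tilt_plate, either way round below 0.06 rad and value of joint stop_knob below 0.3 rad), for 0.1 s.
2. the vice has been pushed against the fence with the stop's nose, knob not yet locked (z of stop_base in the frame of tilt_plate between -0.003 and 0.0015 m and x of stop_base in the frame of tilt_plate between -0.003 and 0.003 m and angle between the z axis of stop_base and the z axis of tilt_plate, either way round below 0.05 rad and angle between the y axis of stop_base and the y axis of tilt_plate, either way round below 0.06 rad and y of vice_fence_side in the frame of fence_face between -0.003 and 0.002 m and angle between the x axis of vice_fence_side and the y axis of tilt_plate, either way round below 0.04 rad and x of stop_nose in the frame of vice_stop_side between -0.002 and 0.003 m and value of joint stop_knob below 0.5 rad), for 0.1 s.
At the end, for the whole second after the job is handed in: Stop flat in the slot (within 1.5 mm of the face), knob at 1.3 rad or more, nose on the vice and still pressing it with over 2 N, vice within 2 mm of the fence and square to it (0.04 rad), flat on the plate and on the ledge (within 4 mm); all at rest and let go (z of stop_base in the frame of tilt_plate between -0.003 and 0.0015 m and x of stop_base in the frame of tilt_plate between -0.003 and 0.003 m and angle between the z axis of each of stop_base, vice_fence_side and the z axis of tilt_plate, either way round below 0.05 rad and angle between the y axis of stop_base and the y axis of tilt_plate, either way round below 0.06 rad and y of vice_fence_side in the frame of fence_face between -0.003 and 0.002 m and angle between the x axis of vice_fence_side and the y axis of tilt_plate, either way round below 0.04 rad and x of stop_nose in the frame of vice_stop_side between -0.002 and 0.003 m and contact force between stop and vice above 2 N and z of vice_fence_side in the frame of tilt_plate between 0.006 and 0.0115 m and x of vice_fence_side in the frame of tilt_plate between -0.003 and 0.004 m and value of joint stop_knob above 1.3 rad and linear speed of vice below 0.01 m/s); the robot touches nothing.
It fails at once if the vice is rammed: more than 60 N between stop and vice (contact force between stop and vice above 60 N).
It fails at once if feeler: moved by more than 20 mm (distance of feeler from where it was at the start of the episode above 0.02 m).
It fails at once if screwdriver: moved by more than 20 mm (distance of screwdriver from where it was at the start of the episode above 0.02 m).
It also fails if it takes over 51 s, if anything falls off the work surface, if the arm or the gripper's body presses on something with over 40 N, if the wrist force passes 120 N, or if a joint passes its speed limit or range.

## Working session

There is one attempt and no reset: what is moved stays moved. The work goes in short steps, Python scripts to look and compute and a tool call to move; the robot and the scene stay as the last step left them, time stands still between calls to the robot, and variables do not carry over. Pictures are saved under pics/ and viewed, and the job is handed in when it is done.

Besides the shell and the picture viewer there is one more tool, called after "Call:" in YAML: its name, and indented under it one key for each argument. move_arm: Moves the arm, as the interface text tells. Its arguments: {"type":"object","properties":{"commands":{"type":"array","items":{"type":"object","properties":{"tx":{"type":"number"},"ty":{"type":"number"},"tz":{"type":"number"},"wx":{"type":"number"},"wy":{"type":"number"},"wz":{"type":"number"},"hand":{"type":"number"}}}},"grip_force":{"type":"number"}},"required":["commands"]}

```bash
mkdir -p pics; python3 - <<'E'
from rig import env
import cv2
print(env.get_state())
for n in ["scene","top","wrist"]:
    print(n,env.camera_info(n))
    cv2.imwrite(f"pics/{n}0.png",env.grab_frame(n))
E
```

```text
{'time': 0.0, 'q': array([-1.17902412e+00,  2.38767082e-01, -1.42511922e-02,  1.31920389e+00,
       -1.07153726e-05,  1.57078105e+00]), 'joint_vel': array([-0.00064353, -0.00045895,  0.00114842, -0.00148862,  0.00047028,
       -0.00016111]), 'joint_torque': array([ 1.86774341e-03, -5.38777471e+01,  3.46444809e+01,  1.82041124e-02,
        8.77301773e-05, -2.57123867e-05]), 'tcp_pos': array([ 200.33729613, -484.93438168,  303.28593242]), 'tcp_rot': array([ 3.14158196e+00,  1.42584027e-03, -1.17900884e+00]), 'ft_force': array([-0.27480923, -0.25235838,  0.28681353]), 'ft_torque': array([-0.02461033,  0.00816277,  0.05093213]), 'finger_gap': 85.25337161973346}
scene {'fx': 502.6544436981551, 'fy': 502.6544436981551, 'cx': 273.06276271986025, 'cy': 213.14932466491382, 'rvec': array([ 1.9126268 , -1.18524905,  0.603259  ]), 'tvec': array([-374.83317101,  215.05618839,  728.24913762])}
top {'fx': 445.8249649430619, 'fy': 445.8249649430619, 'cx': 277.53622003758665, 'cy': 209.11071597340532, 'rvec': array([ 2.13026709, -2.18861823,  0.1120408 ]), 'tvec': array([-186.92049262,  424.46216527,  882.85914305])}
wrist {'fx': 311.6036064834286, 'fy': 311.6036064834286, 'cx': 279.44863946998385, 'cy': 204.23765112024307, 'T_tool_cam': array([[ 9.99999635e-01,  7.80030547e-04, -3.48333835e-04,
         6.75980784e-02],
       [-6.31502899e-04,  9.49586729e-01,  3.13503819e-01,
        -7.94056527e+01],
       [ 5.75315742e-04, -3.13503485e-01,  9.49586875e-01,
        -7.06459318e+01],
       [ 0.00000000e+00,  0.00000000e+00,  0.00000000e+00,
         1.00000000e+00]])}
```

View pics/scene0.png

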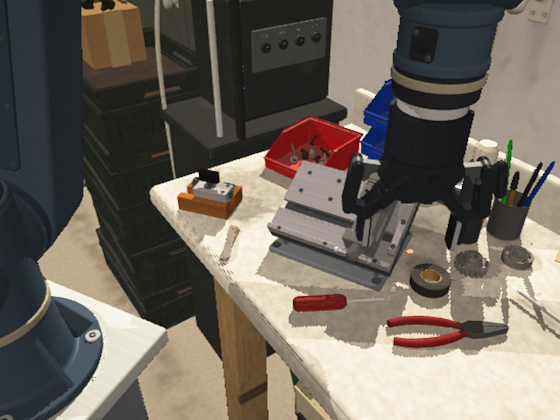

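View pics/top0.png

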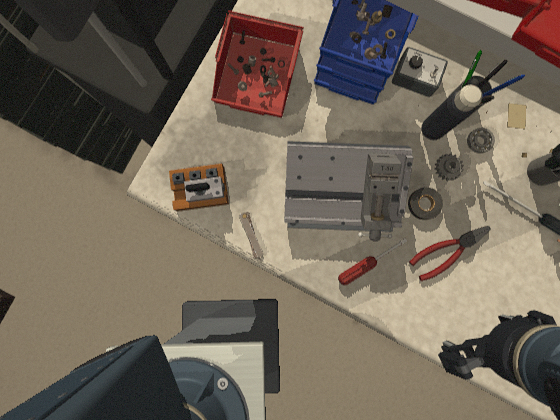

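View pics/wrist0.png

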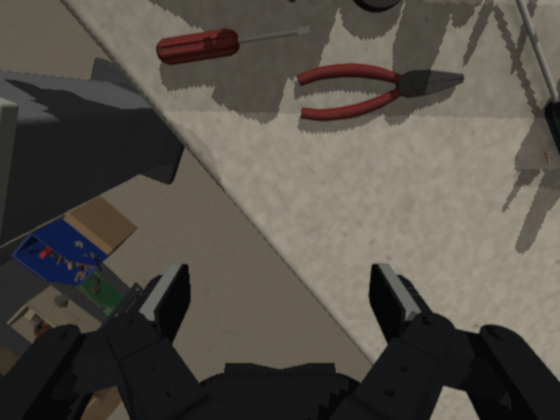

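The scene view shows the tilted table and the vice in the middle (about 345,220) and the holder with the stop at (210,195). In the top view the holder is at (200,187) with the knob wing at (197,187). The plate spans about (287..412, 143..230), the vice is at about (385,195), and the fence is at about (405,185). Next I'll zoom in.

```bash
cat > h.py <<'E'
import numpy as np, cv2
from scipy.spatial.transform import Rotation as Ro
from rig import env
def cam(n,st=None):
    c=env.camera_info(n)
    K=np.array([[c['fx'],0,c['cx']],[0,c['fy'],c['cy']],[0,0,1]])
    if 'rvec' in c:
        R=cv2.Rodrigues(np.array(c['rvec']))[0]; t=np.array(c['tvec'])
    else:
        T=np.array(c['T_tool_cam']); Rt=Ro.from_euler('xyz',st['tcp_rot']).as_matrix()
        Rc=Rt@T[:3,:3]; pc=np.array(st['tcp_pos'])+Rt@T[:3,3]
        R=Rc.T; t=-R@pc
    return K,R,t
def proj(C,P):
    K,R,t=C; p=(np.atleast_2d(P)@R.T+t)@K.T; return p[:,:2]/p[:,2:]
def ray(C,uv):
    K,R,t=C; d=R.T@np.linalg.solve(K,np.array([uv[0],uv[1],1.])); return -R.T@t,d/np.linalg.norm(d)
def onz(C,uv,z):
    o,d=ray(C,uv); return o+d*(z-o[2])/d[2]
def onplane(C,uv,p0,n):
    o,d=ray(C,uv); return o+d*(np.dot(p0-o,n)/np.dot(d,n))
def tri(C1,u1,C2,u2):
    o1,d1=ray(C1,u1);o2,d2=ray(C2,u2)
    A=np.stack([d1,-d2],1); s=np.linalg.lstsq(A,o2-o1,rcond=None)[0]
    a=o1+d1*s[0];b=o2+d2*s[1]; return (a+b)/2,np.linalg.norm(a-b)
E
python3 - <<'E'
from h import *
C=cam("top")
for uv in [(197,187),(170,210),(287,143),(287,225),(412,230),(250,237)]: print(uv,onz(C,uv,30).round())
S=cam("scene")
a=cv2.imread("pics/top0.png"); b=cv2.imread("pics/scene0.png")
cv2.imwrite("pics/t1.png",cv2.resize(a[130:245,275:425],None,fx=5,fy=5,interpolation=cv2.INTER_CUBIC))
cv2.imwrite("pics/t2.png",cv2.resize(a[155:265,160:270],None,fx=5,fy=5,interpolation=cv2.INTER_CUBIC))
cv2.imwrite("pics/s1.png",cv2.resize(b[140:290,165:325],None,fx=4.8,fy=4,interpolation=cv2.INTER_CUBIC))
E
```

```text
(197, 187) [468. -36.  30.]
(170, 210) [423.  19.  30.]
(287, 143) [ 554. -221.   30.]
(287, 225) [ 386. -217.   30.]
(412, 230) [ 369. -466.   30.]
(250, 237) [ 364. -142.   30.]
```

View pics/t1.png

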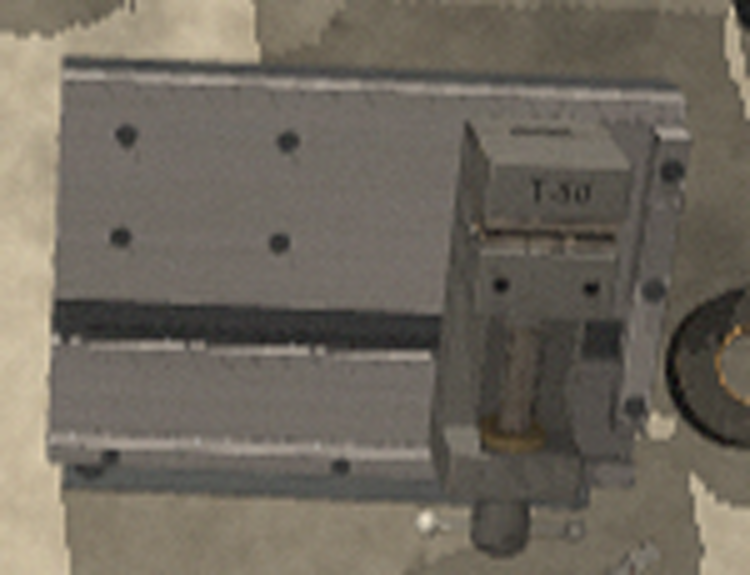

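View pics/t2.png

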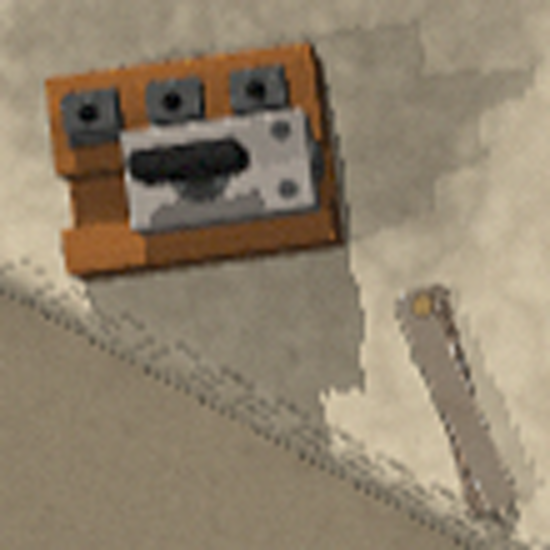

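View pics/s1.png

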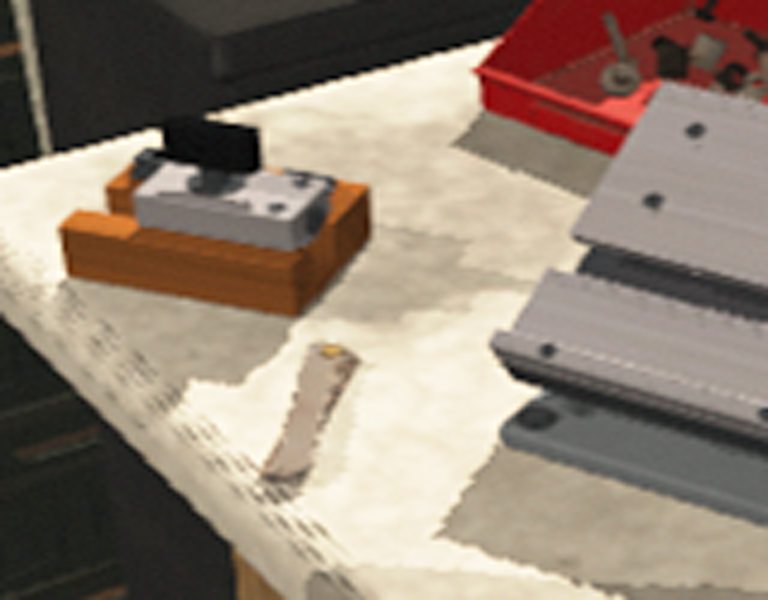

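Call:
move_arm:
  commands:
    - {"tx":3.5,"ty":3.5,"tz":0.4,"wz":0.14}
    - {"tx":3.5,"ty":3.5,"tz":0.4,"wz":0.14}
    - {"tx":3.5,"ty":3.5,"tz":0.4,"wz":0.14}
    - {"tx":3.5,"ty":3.5,"tz":0.4,"wz":0.14}
    - {"tx":3.5,"ty":3.5,"tz":0.4,"wz":0.14}
    - {"tx":3.5,"ty":3.0,"wz":0.14}
    - {"tx":3,"ty":2,"wz":0.14}
    - {"wz":0.14}
    - {"wz":0.06}
    - {}

```text
validation failed for argument at $.co...
```

```bash
python3 - <<'E'
from h import *
import pickle
s=env.get_state(); print(s['time'],s['q'].round(3),s['tcp_pos'],s['tcp_rot'])
f=env.grab_frame("wrist"); cv2.imwrite("pics/w1.png",f); pickle.dump(s,open("w1.pkl","wb"))
E
```

```text
0.15 [-1.179  0.239 -0.014  1.319 -0.     1.571] [ 200.36875625 -485.00658068  303.39335514] [ 3.14158963e+00  1.15506015e-03 -1.17902991e+00]
```

View pics/w1.png

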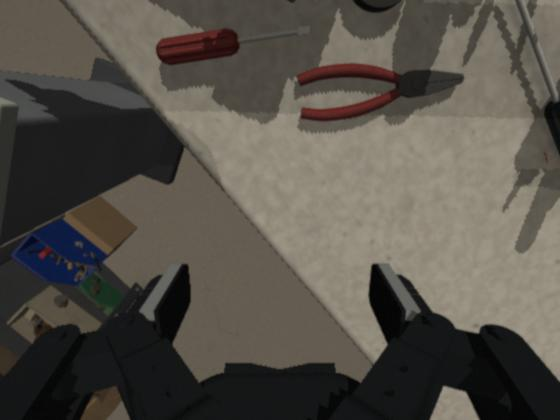

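The call was refused and nothing moved. I'll write out every field in every row, including a gripper value.

Call:
move_arm:
  commands:
    - {"tx":3.5,"ty":3.5,"tz":0.4,"wx":0,"wy":0,"wz":0.14,"hand":8.5}
    - {"tx":3.5,"ty":3.5,"tz":0.4,"wx":0,"wy":0,"wz":0.14,"hand":8.5}
    - {"tx":3.5,"ty":3.5,"tz":0.4,"wx":0,"wy":0,"wz":0.14,"hand":8.5}
    - {"tx":3.5,"ty":3.5,"tz":0.4,"wx":0,"wy":0,"wz":0.14,"hand":8.5}
    - {"tx":3.5,"ty":3.5,"tz":0.4,"wx":0,"wy":0,"wz":0.14,"hand":8.5}
    - {"tx":3.5,"ty":3.0,"tz":0,"wx":0,"wy":0,"wz":0.14,"hand":8.5}
    - {"tx":3,"ty":2,"tz":0,"wx":0,"wy":0,"wz":0.14,"hand":8.5}
    - {"tx":0,"ty":0,"tz":0,"wx":0,"wy":0,"wz":0.14,"hand":8.5}
    - {"tx":0,"ty":0,"tz":0,"wx":0,"wy":0,"wz":0.06,"hand":8.5}
    - {"tx":0,"ty":0,"tz":0,"wx":0,"wy":0,"wz":0,"hand":8.5}

```text
time: 1.2
tcp_pos: [440.7, -259.8, 323.6]
tcp_rot: [-3.141, 0.001, 0.003]
ft_force: [-0.5, 0.1, 0.2]
finger_gap: 84.8
```

```bash
python3 - <<'E'
from h import *
import pickle
s=env.get_state(); print(s['time'],s['q'].round(3),s['tcp_pos'],s['tcp_rot'])
f=env.grab_frame("wrist"); cv2.imwrite("pics/w1.png",f); pickle.dump(s,open("w1.pkl","wb"))
E
```

```text
1.2 [-5.330e-01  2.100e-01 -1.000e-03  1.361e+00 -0.000e+00  1.036e+00] [ 440.69217939 -259.77720549  323.60882639] [-3.14131751e+00  5.80130868e-04  2.66056487e-03]
```

View pics/w1.png

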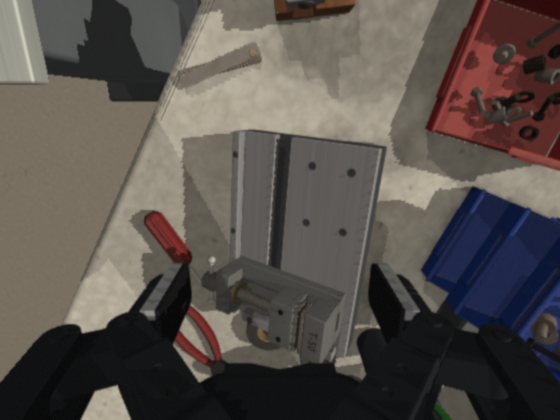

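The wrist view shows the plate with its left end at the top (row about 133). The slot runs from (280,137) to (270,255), and the vice lies at about (290,300). I'll move on to the holder and measure both from there.

Call:
move_arm:
  commands:
    - {"tx":0.5,"ty":4.5,"tz":-1.5,"wx":0,"wy":0,"wz":0,"hand":8.5}
    - {"tx":0.5,"ty":4.5,"tz":-1.5,"wx":0,"wy":0,"wz":0,"hand":8.5}
    - {"tx":0.5,"ty":4.5,"tz":-2,"wx":0,"wy":0,"wz":0,"hand":8.5}
    - {"tx":0.5,"ty":4.5,"tz":-2,"wx":0,"wy":0,"wz":0,"hand":8.5}
    - {"tx":0.5,"ty":4.5,"tz":-2,"wx":0,"wy":0,"wz":0,"hand":8.5}
    - {"tx":0,"ty":0,"tz":-2,"wx":0,"wy":0,"wz":0,"hand":8.5}
    - {"tx":0,"ty":0,"tz":0,"wx":0,"wy":0,"wz":0,"hand":8.5}
    - {"tx":0,"ty":0,"tz":0,"wx":0,"wy":0,"wz":0,"hand":8.5}

```text
time: 2.05
tcp_pos: [465.4, -35.6, 214.2]
tcp_rot: [3.141, 0.001, -0.001]
ft_force: [-0.7, 0.5, -0.0]
finger_gap: 85.2
```

```bash
python3 - <<'E'
from h import *
import pickle
s=env.get_state(); print(s['time'],s['q'].round(3),s['tcp_pos'],s['tcp_rot'])
f=env.grab_frame("wrist"); cv2.imwrite("pics/w2.png",f); pickle.dump(s,open("w2.pkl","wb"))
a=cv2.imread("pics/w1.png")
cv2.imwrite("pics/w1z.png",cv2.resize(a[115:365,200:400],None,fx=4,fy=2.4,interpolation=cv2.INTER_CUBIC))
E
```

```text
2.05 [-0.076  0.19  -0.315  1.066 -0.     1.495] [465.35125892 -35.62059023 214.22922881] [ 3.14142718e+00  5.37188973e-04 -6.52990987e-04]
```

View pics/w2.png

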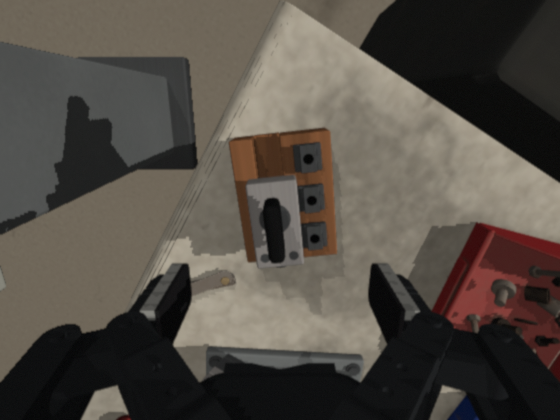

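View pics/w1z.png

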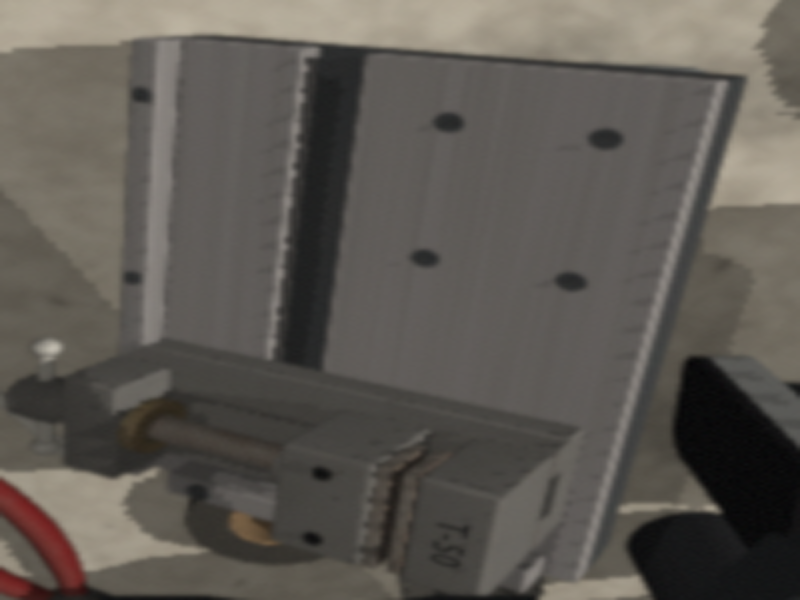

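```bash
python3 - <<'E'
from h import *
import pickle
s=pickle.load(open("w2.pkl","rb")); C=cam("wrist",s)
a=cv2.imread("pics/w2.png"); 
g=a[190:275,235:345].max(2)
m=(g<28).astype(np.uint8)
n,l,st,ce=cv2.connectedComponentsWithStats(m)
for i in range(1,n):
    if st[i,4]>100: print(st[i],ce[i])
i=1+np.argmax(st[1:,4])
c=cv2.findContours((l==i).astype(np.uint8),cv2.RETR_EXTERNAL,cv2.CHAIN_APPROX_NONE)[0][0]
r=cv2.minAreaRect(c+np.array([[235,190]])); bp=cv2.boxPoints(r); print(r,bp)
for z in (75,88):
    P=np.array([onz(C,p,z) for p in bp]); print(z,P.round(1),P.mean(0).round(1))
z=cv2.resize(a[115:280,220:350],None,fx=5,fy=3.6,interpolation=cv2.INTER_CUBIC); cv2.imwrite("pics/w2z.png",z)
E
```

```text
[ 28   9  21  63 993] [38.49345418 39.55085599]
((273.0594177246094, 230.09405517578125), (62.8863525390625, 18.010173797607422), 84.2894058227539) [[260.9703  199.70297]
 [278.89108 197.91089]
 [285.14853 260.48514]
 [267.22775 262.27722]]
75 [[451.2 -21.4  75. ]
 [463.9 -20.1  75. ]
 [468.6 -69.4  75. ]
 [455.  -71.   75. ]] [459.7 -45.5  75. ]
88 [[452.1 -17.3  88. ]
 [463.9 -16.1  88. ]
 [468.3 -62.4  88. ]
 [455.6 -63.8  88. ]] [460.  -39.9  88. ]
```

View pics/w2z.png

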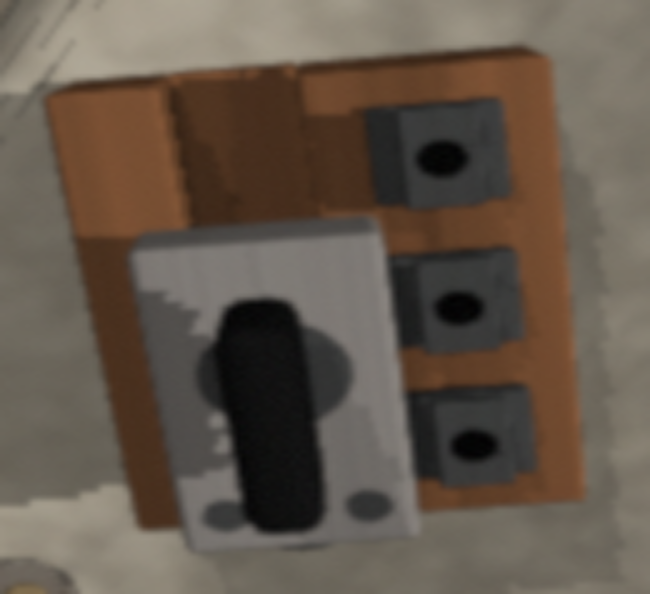

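```bash
python3 - <<'E'
from h import *
import pickle
s=pickle.load(open("w2.pkl","rb")); C=cam("wrist",s)
def u(p): return (220+p[0]/5,115+p[1]/3.6)
P={k:onz(C,u(p),52)[:2] for k,p in dict(tl=(132,250),tr=(380,235),br=(418,535),bl=(192,550)).items()}
for k in P: print(k,P[k].round(1))
print("center block",sum(P.values())/4, "len",np.linalg.norm(P['tr']-P['br']),np.linalg.norm(P['tl']-P['bl']),np.linalg.norm(P['tr']-P['tl']))
for a,b in (('tl','bl'),('tr','br')):
    d=P[b]-P[a]; print("yaw",np.arctan2(d[0],-d[1]))
d=P['tr']-P['tl']; print("yaw",np.arctan2(d[1],d[0]))
d=P['br']-P['bl']; print("yaw",np.arctan2(d[1],d[0]))
E
```

```text
tl [438.8 -16.3]
tr [477. -13.]
br [484.5 -84.8]
bl [446.5 -88.8]
center block [461.69635232 -50.73840761] len 72.2433139957205 72.91528397419857 38.31809136809142
yaw 0.1060044061709024
yaw 0.10502936038132478
yaw 0.08635695471507225
yaw 0.10389145049134786
```

```bash
python3 - <<'E'
from h import *
import pickle
s=pickle.load(open("w2.pkl","rb")); C=cam("wrist",s); S=cam("scene"); T=cam("top")
def u(p): return (220+p[0]/5,115+p[1]/3.6)
def sc(p): return (165+p[0]/4.8,140+p[1]/4)
def t(p): return (160+p[0]/5,155+p[1]/5)
for n,a,b in (("wing +y end",(260,318),(165,118)),("wing nose end",(294,532),(258,128)),
   ("block bl",(192,550),(295,222)),("block br",(418,535),(330,182)),("block tl",(132,250),(137,192))):
    print(n,[x.round(1) for x in tri(C,u(a),S,sc(b))])
# top
for n,p,z in (("wing+y",(132,160),88),("wing nose",(248,155),88),("bl",(122,135),52),("br",(305,107),52),("bl2",(137,230),52),("br2",(318,208),52)):
    print("top",n,onz(T,t(p),z).round(1))
E
```

```text
wing +y end [array([460.3, -22.1,  84.8]), np.float64(3.0)]
wing nose end [array([464.7, -65.4,  87.7]), np.float64(2.5)]
block bl [array([447.1, -91. ,  50. ]), np.float64(2.4)]
block br [array([485.1, -86. ,  50.8]), np.float64(1.2)]
block tl [array([439.8, -17.7,  51.6]), np.float64(3.3)]
top wing+y [458.9 -26.9  88. ]
top wing nose [459.6 -71.   88. ]
top bl [475.2 -15.3  52. ]
top br [484.4 -88.1  52. ]
top bl2 [437.  -21.1  52. ]
top br2 [443.8 -92.7  52. ]
```

Call:
move_arm:
  commands:
    - {"tx":-0.4,"ty":-0.7,"tz":-1.4,"wx":0,"wy":0,"wz":0.1,"hand":8.5}
    - {"tx":0,"ty":0,"tz":-1,"wx":0,"wy":0,"wz":0,"hand":8.5}
    - {"tx":0,"ty":0,"tz":0,"wx":0,"wy":0,"wz":0,"hand":8.5}
    - {"tx":0,"ty":0,"tz":0,"wx":0,"wy":0,"wz":0,"hand":8.5}

```text
time: 2.5
tcp_pos: [461.7, -42.6, 190.3]
tcp_rot: [-3.142, -0.0, 0.098]
ft_force: [-0.1, 0.6, 0.1]
finger_gap: 85.3
```

```bash
python3 - <<'E'
from h import *
import pickle
s=env.get_state(); print(s['time'],s['q'].round(3),s['tcp_pos'],s['tcp_rot'])
f=env.grab_frame("wrist"); cv2.imwrite("pics/w3.png",f); pickle.dump(s,open("w3.pkl","wb"))
cv2.imwrite("pics/w3z.png",cv2.resize(f[150:310,210:350],None,fx=4.5,fy=3.75,interpolation=cv2.INTER_CUBIC))
E
```

```text
2.5 [-0.092  0.205 -0.364  1.002  0.     1.381] [461.68612526 -42.60975374 190.29171399] [-3.14155399e+00 -2.31151422e-04  9.76657813e-02]
```

View pics/w3z.png

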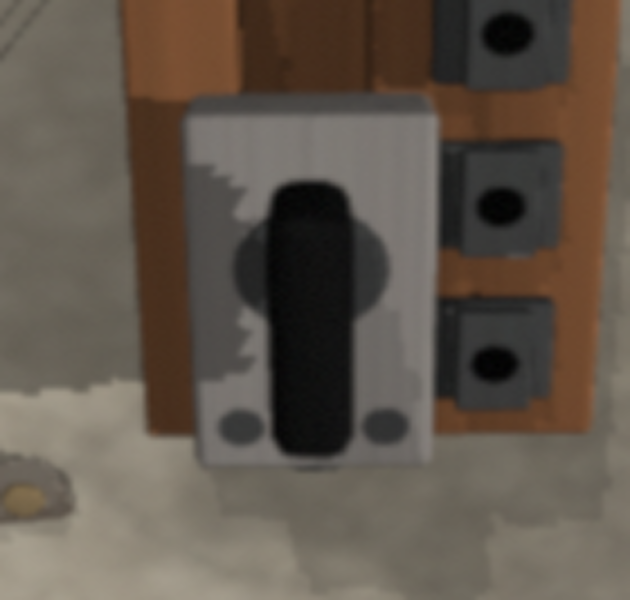

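```bash
python3 - <<'E'
from h import *
import pickle
s=pickle.load(open("w3.pkl","rb")); C=cam("wrist",s)
def u(p): return (210+p[0]/4.5,150+p[1]/3.75)
for p,z in (((311,457),88),((309,220),88),((310,268),52),((310,268),55),((186,112),52),((438,112),52),((432,465),52),((200,467),52)): print(p,z,onz(C,u(p),z).round(1))
E
```

```text
(311, 457) 88 [462.6 -64.3  88. ]
(309, 220) 88 [458.2 -22.4  88. ]
(310, 268) 52 [460.5 -44.5  52. ]
(310, 268) 55 [460.4 -43.3  55. ]
(186, 112) 52 [438.6 -15.8  52. ]
(438, 112) 52 [477. -12.  52.]
(432, 465) 52 [485.2 -85.2  52. ]
(200, 467) 52 [446.1 -89.5  52. ]
```

Call:
move_arm:
  commands:
    - {"tx":-0.1,"ty":-0.1,"tz":-2,"wx":0,"wy":0,"wz":0.005,"hand":5}
    - {"tx":0,"ty":0,"tz":-2,"wx":0,"wy":0,"wz":0,"hand":5}
    - {"tx":0,"ty":0,"tz":-1.2,"wx":0,"wy":0,"wz":0,"hand":5}
    - {"tx":0,"ty":0,"tz":-0.7,"wx":0,"wy":0,"wz":0,"hand":5}
    - {"tx":0,"ty":0,"tz":0,"wx":0,"wy":0,"wz":0,"hand":5}
    - {"tx":0,"ty":0,"tz":0,"wx":0,"wy":0,"wz":0,"hand":1}
    - {"tx":0,"ty":0,"tz":0,"wx":0,"wy":0,"wz":0,"hand":0.8}
    - {"tx":0,"ty":0,"tz":0,"wx":0,"wy":0,"wz":0,"hand":0.8}
    - {"tx":0,"ty":0,"tz":0,"wx":0,"wy":0,"wz":0,"hand":0.8}
  grip_force: 60

```text
time: 3.45
tcp_pos: [461.0, -43.2, 131.6]
tcp_rot: [3.141, -0.001, 0.106]
ft_force: [0.7, 0.3, 6.2]
finger_gap: 11.1
```

```bash
python3 - <<'E'
from h import *
s=env.get_state(); print(s)
E
```

```text
{'time': 3.45, 'q': array([-9.34697569e-02,  2.62768582e-01, -4.59620561e-01,  8.46891384e-01,
        4.35698933e-05,  1.37135895e+00]), 'joint_vel': array([ 0.00047523, -0.00039032, -0.00134815,  0.00220812, -0.00081561,
       -0.00095989]), 'joint_torque': array([ -0.19984733, -46.29449844,  26.18596315,  -0.13047358,
        -0.0829062 ,   0.05489281]), 'tcp_pos': array([460.9992244 , -43.20516183, 131.64912976]), 'tcp_rot': array([ 3.14133505e+00, -1.49438608e-03,  1.05967849e-01]), 'ft_force': array([0.6536717 , 0.27607595, 6.18001326]), 'ft_torque': array([0.05541877, 0.08970987, 0.05131536]), 'finger_gap': 11.108528688579367}
```

Call:
move_arm:
  commands:
    - {"tx":0,"ty":0,"tz":0.5,"wx":0,"wy":0,"wz":0,"hand":0.8}
    - {"tx":0,"ty":0,"tz":1,"wx":0,"wy":0,"wz":0,"hand":0.8}
    - {"tx":0,"ty":0,"tz":2,"wx":0,"wy":0,"wz":0,"hand":0.8}
    - {"tx":0,"ty":0,"tz":3,"wx":0,"wy":0,"wz":0,"hand":0.8}
    - {"tx":0,"ty":0,"tz":4,"wx":0,"wy":0,"wz":0,"hand":0.8}
    - {"tx":0,"ty":0,"tz":4,"wx":0,"wy":0,"wz":0,"hand":0.8}
    - {"tx":0,"ty":0,"tz":0,"wx":0,"wy":0,"wz":0,"hand":0.8}
    - {"tx":0,"ty":0,"tz":0,"wx":0,"wy":0,"wz":0,"hand":0.8}

```text
time: 4.25
tcp_pos: [460.5, -43.2, 276.6]
tcp_rot: [3.141, -0.002, 0.106]
ft_force: [0.4, 0.7, -4.4]
finger_gap: 11.0
```

```bash
python3 - <<'E'
from h import *
import pickle
s=pickle.load(open("w1.pkl","rb")); W=cam("wrist",s); T=cam("top"); S=cam("scene")
w=lambda p:(200+p[0]/4,115+p[1]/2.4)
t=lambda p:(275+p[0]/5,130+p[1]/5)
Q=[]
for a,b in (((605,139),(126,135)),((571,281),(288,141)),((449,122),(120,237)),((424,258),(280,243)),((742,77),(683,93)) if 0 else ((742,77),(66,76)),((360,55),(57,300))):
    p,e=tri(W,w(a),T,t(b)); Q.append(p); print(p.round(1),round(e,1), proj(S,p).round(0))
Q=np.array(Q)
d=Q[1]-Q[0]; print(np.arctan2(d[0],-d[1])); d=Q[3]-Q[2]; print(np.arctan2(d[0],-d[1]))
d=Q[0]-Q[2]; print("slope",np.degrees(np.arctan2(d[2],np.hypot(*d[:2])))); d=Q[1]-Q[3]; print(np.degrees(np.arctan2(d[2],np.hypot(*d[:2]))))
st=env.get_state(); print(st['tcp_pos'],st['tcp_rot'],st['ft_force'])
f=env.grab_frame("wrist"); cv2.imwrite("pics/w4.png",f); pickle.dump(st,open("w4.pkl","wb"))
E
```

```text
[ 507.6 -244.   102.7] 0.5 [[310. 176.]]
[ 503.2 -304.3  104.6] 0.6 [[340. 183.]]
[ 472.7 -241.5   81.2] 0.2 [[301. 194.]]
[ 468.  -302.1   84.3] 0.0 [[331. 202.]]
[ 531.1 -219.9  113.2] 7.4 [[304. 163.]]
[ 450.8 -216.1   65.2] 1.8 [[284. 204.]]
-0.07382204409309726
-0.07732469329118886
slope 31.480015393793995
29.947026625251127
[460.54807781 -43.1951863  276.62095846] [ 3.14125037e+00 -1.53756138e-03  1.05921930e-01] [ 0.40687774  0.70149305 -4.39378719]
```

View pics/w4.png

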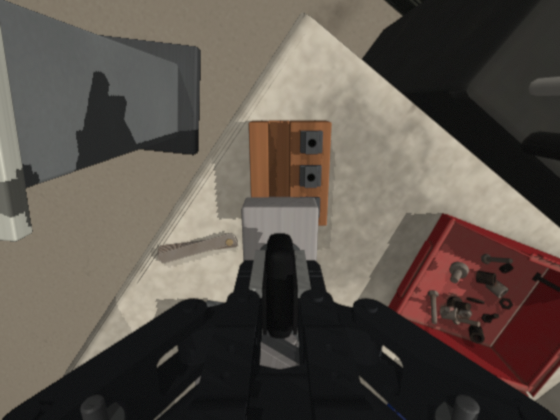

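```bash
cat > plate.py <<'E'
from h import *
def frame(psi):
    R=Ro.from_euler('z',psi).as_matrix()@Ro.from_euler('y',-np.pi/6).as_matrix()
    return R
E
python3 - <<'E'
from plate import *
import pickle
s=pickle.load(open("w1.pkl","rb")); W=cam("wrist",s); T=cam("top"); S=cam("scene")
w=lambda p:(200+p[0]/4,115+p[1]/2.4)
t=lambda p:(275+p[0]/5,130+p[1]/5)
sc=lambda p:(165+p[0]/4.8,140+p[1]/4)
R=frame(-0.075); n=R[:,2]
c=np.array([[507.6,-244,102.7],[503.2,-304.3,104.6],[472.7,-241.5,81.2],[468,-302.1,84.3]])
p0=c.mean(0)
# three-view holes
def tri3(L):
    A=np.zeros((3,3));b=np.zeros(3)
    for C,u in L:
        o,d=ray(C,u);M=np.eye(3)-np.outer(d,d);A+=M;b+=M@o
    return np.linalg.solve(A,b)
for a,b,q in (((605,139),(126,135),(695,130)),((449,122),(120,237),(653,202))):
    p=tri3([(W,w(a)),(T,t(b)),(S,sc(q))]); print("3view",p.round(1))
    print(" WS",tri(W,w(a),S,sc(q))," TS",tri(T,t(b),S,sc(q)))
print("pcoords (rel p0)",((c-p0)@R).round(1))
for nm,C,f,pts in (("W",W,w,dict(hiL=(365,55),hiR=(325,365),loL=(305,50),loR=(272,355),hole=(449,122),hole2=(605,139),vA=(272,362),vB=(325,372),ledgeL=(182,42),ledgeR=(160,340),topL=(735,78))),
                ("T",T,t,dict(hiL=(55,300),hiR=(440,315),loL=(55,338),loR=(435,350),hole=(120,237),hole2=(126,135),vA=(437,360),vB=(442,315),ledgeL=(52,432),topL=(64,78))),
                ("S",S,sc,dict(hiL=(577,240),hiL2=(768,290),loL=(550,270),loL2=(768,335),hole=(653,202),hole2=(695,130)))):
    for k,p in pts.items(): print(nm,k,((onplane(C,f(p),p0,n)-p0)@R).round(1))
E
```

```text
3view [ 505.9 -243.   110.5]
 WS (array([ 506.38195291, -242.6550993 ,  110.24334273]), np.float64(0.8026428056257507))  TS (array([ 505.40059436, -243.5170105 ,  111.1394068 ]), np.float64(0.10065359224067001))
3view [ 471.7 -240.7   89.5]
 WS (array([ 472.19586742, -240.37546622,   89.2322296 ]), np.float64(1.02430549200983))  TS (array([ 471.04420262, -241.19985241,   90.23688506]), np.float64(0.3921468625331192))
pcoords (rel p0) [[ 19.9  30.4  -0.5]
 [ 21.  -30.1   1.1]
 [-21.1  30.2  -1.6]
 [-19.7 -30.5   1.1]]
W hiL [-47.   55.2  -0. ]
W hiR [-45.  -93.9  -0. ]
W loL [-64.9  55.1  -0. ]
W loR [-63.3 -94.7  -0. ]
W hole [-20.4  30.6   0. ]
W hole2 [20.4 30.6  0. ]
W vA [-63.  -98.5  -0. ]
W vB [-44.7 -97.6  -0. ]
W ledgeL [-104.6   54.    -0. ]
W ledgeR [-104.7 -100.1   -0. ]
W topL [45.9 58.2 -0. ]
T hiL [-47.7  54.    0. ]
T hiR [-46.5 -94.6   0. ]
T loL [-63.5  53.3   0. ]
T loR [-61.1 -94.3   0. ]
T hole [-20.7  30.4   0. ]
T hole2 [19.8 30.4  0. ]
T vA [-65.2 -95.6   0. ]
T vB [-46.4 -95.4  -0. ]
T ledgeL [-103.8   52.7    0. ]
T topL [40.7 54.6  0. ]
S hiL [-42.8  53.6  -0. ]
S hiL2 [-42.4 -28.6   0. ]
S loL [-60.6  56.7   0. ]
S loL2 [-63.  -37.9   0. ]
S hole [-14.8  33.5   0. ]
S hole2 [26.1 34.4 -0. ]
```

```bash
python3 - <<'E'
from plate import *
import pickle
s=pickle.load(open("w1.pkl","rb")); W=cam("wrist",s); T=cam("top"); S=cam("scene")
w=lambda p:(200+p[0]/4,115+p[1]/2.4)
t=lambda p:(275+p[0]/5,130+p[1]/5)
sc=lambda p:(165+p[0]/4.8,140+p[1]/4)
R=frame(-0.067); n=R[:,2]
p0=(np.array([505.9,-243,110.5])+np.array([471.7,-240.7,89.5]))/2
# slot-left-end centre
pts={}
for nm,C,f,q in (("W",W,w,dict(hiL=(365,55),hiR=(325,365),loL=(305,50),loR=(272,355),h1=(449,122),h2=(605,139),h3=(571,281),h4=(424,258))),
                ("T",T,t,dict(hiL=(55,300),hiR=(440,315),loL=(55,338),loR=(435,350),h1=(120,237),h2=(126,135),h3=(288,141),h4=(280,243))),
                ("S",S,sc,dict(hiL=(577,240),hiL2=(768,290),loL=(550,270),h1=(653,202),h2=(695,130)))):
    for k,p in q.items(): 
        P=onplane(C,f(p),p0,n); print(nm,k,((P-p0)@R).round(1),P.round(1))
E
```

```text
W hiL [-45.5  25.2   0. ] [ 451.2 -214.1   77.2]
W hiR [ -44.9 -120.8    0. ] [ 441.9 -359.8   77.5]
W loL [-63.   25.3  -0. ] [ 436.  -213.    68.5]
W loR [ -62.8 -121.5   -0. ] [ 426.4 -359.4   68.6]
W h1 [-19.7   1.   -0. ] [ 471.8 -239.7   90.1]
W h2 [20.1  0.7 -0. ] [ 506.2 -242.4  110. ]
W h3 [ 20.2 -59.1  -0. ] [ 502.3 -302.   110.1]
W h4 [-20.1 -59.4  -0. ] [ 467.5 -299.9   90. ]
T hiL [-47.1  23.3   0. ] [ 449.7 -215.9   76.5]
T hiR [ -47.2 -124.3   -0. ] [ 439.7 -363.1   76.4]
T loL [-62.8  22.7   0. ] [ 436.  -215.6   68.6]
T loR [ -61.7 -123.9   -0. ] [ 427.2 -361.9   69.2]
T h1 [-20.5  -0.4  -0. ] [ 471.  -241.    89.7]
T h2 [19.6 -0.6  0. ] [ 505.7 -243.6  109.8]
T h3 [ 19.7 -60.8   0. ] [ 501.7 -303.7  109.8]
T h4 [-20.5 -61.    0. ] [ 467.  -301.5   89.8]
S hiL [-47.7  19.5  -0. ] [ 448.9 -219.6   76.2]
S hiL2 [-47.6 -61.8  -0. ] [ 443.5 -300.8   76.2]
S loL [-65.3  22.7   0. ] [ 433.9 -215.4   67.4]
S h1 [-20.   -0.5  -0. ] [ 471.5 -241.2   90. ]
S h2 [20.6  0.1 -0. ] [ 506.6 -243.   110.3]
```

```bash
cat >> plate.py <<'E'
PSI=-0.066
R=frame(PSI); n=R[:,2]
P0=np.array([488.8,-241.85,100.0])
O=P0+R@np.array([-54.7,-91,0])
Rt=np.stack([R[:,0],-R[:,1],-R[:,2]],1)
L=99.6
def report(base,st=None):
    st=st or env.get_state()
    Rc=Ro.from_euler('xyz',st['tcp_rot']).as_matrix()
    rv=Ro.from_matrix(Rt@Rc.T).as_rotvec()
    tgt=O+R@np.array(base,float)+L*n
    print("t",st['time'],"tcp",st['tcp_pos'].round(2),"d cm",((tgt-st['tcp_pos'])/10).round(3),"rv",rv.round(4),"F",st['ft_force'].round(1))
    b=st['tcp_pos']+L*Rc[:,2]
    print("base in plate",((b-O)@R).round(2),"zangle",np.arccos(min(1,-Rc[:,2]@n)).round(4),"F plate",(st['ft_force']@R).round(2))
E
python3 - <<'E'
from plate import *
print(O); report([0,40,45])
E
```

```text
[ 435.52990769 -329.52761839   72.65      ]
t 4.3 tcp [459.97 -43.14 275.48] d cm [ -9.394 -24.171  -7.76 ] rv [ 0.0104 -0.5248 -0.1681] F [-0.5 -0.1 -3.5]
base in plate [ 56.31 287.38  86.69] zangle 0.5243 F plate [-2.14 -0.13 -2.75]
```

Call:
move_arm:
  commands:
    - {"tx":-1.17,"ty":-3,"tz":-0.2,"wx":0.0013,"wy":-0.0656,"wz":-0.021,"hand":0.8}
    - {"tx":-1.17,"ty":-3,"tz":-0.6,"wx":0.0013,"wy":-0.0656,"wz":-0.021,"hand":0.8}
    - {"tx":-1.17,"ty":-3,"tz":-1,"wx":0.0013,"wy":-0.0656,"wz":-0.021,"hand":0.8}
    - {"tx":-1.17,"ty":-3,"tz":-1,"wx":0.0013,"wy":-0.0656,"wz":-0.021,"hand":0.8}
    - {"tx":-1.17,"ty":-3,"tz":-1,"wx":0.0013,"wy":-0.0656,"wz":-0.021,"hand":0.8}
    - {"tx":-1.17,"ty":-3,"tz":-1.3,"wx":0.0013,"wy":-0.0656,"wz":-0.021,"hand":0.8}
    - {"tx":-1.17,"ty":-3,"tz":-1.3,"wx":0.0013,"wy":-0.0656,"wz":-0.021,"hand":0.8}
    - {"tx":-1.17,"ty":-3,"tz":-1.3,"wx":0.0013,"wy":-0.0656,"wz":-0.021,"hand":0.8}
    - {"tx":0,"ty":0,"tz":0,"wx":0,"wy":0,"wz":0,"hand":0.8}
    - {"tx":0,"ty":0,"tz":0,"wx":0,"wy":0,"wz":0,"hand":0.8}
    - {"tx":0,"ty":0,"tz":0,"wx":0,"wy":0,"wz":0,"hand":0.8}

```text
time: 5.4
tcp_pos: [366.7, -282.4, 198.3]
tcp_rot: [-3.14, -0.522, -0.066]
ft_force: [0.5, -0.0, -2.7]
finger_gap: 10.9
```

```bash
python3 - <<'E'
from plate import *
import pickle
st=env.get_state(); report([0,40,45],st); print(st['q'].round(2))
f=env.grab_frame("wrist"); cv2.imwrite("pics/w5.png",f); pickle.dump(st,open("w5.pkl","wb"))
cv2.imwrite("pics/top5.png",env.grab_frame("top")); cv2.imwrite("pics/scene5.png",env.grab_frame("scene"))
E
```

```text
t 5.4 tcp [ 366.73 -282.43  198.28] d cm [-0.071 -0.241 -0.04 ] rv [-0.0012 -0.0011 -0.0005] F [ 0.5 -0.  -2.7]
base in plate [ 0.56 42.58 45.07] zangle 0.0017 F plate [-0.88 -0.01 -2.59]
[-0.83  0.   -0.7   0.47  0.35  0.87]
```

View pics/w5.png

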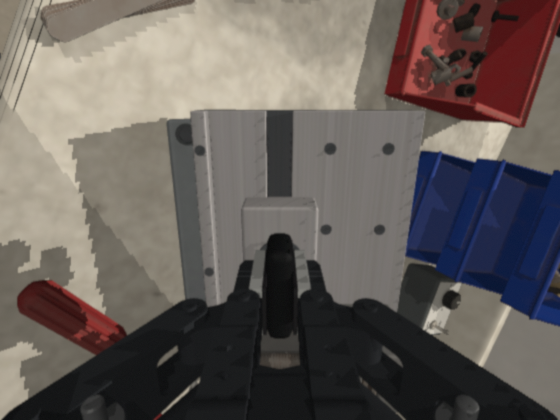

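View pics/scene5.png

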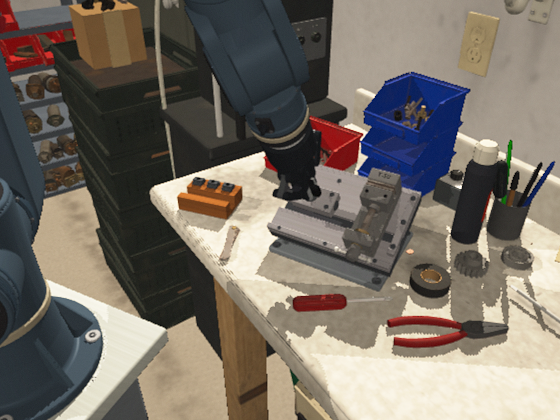

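```bash
python3 - <<'E'
from plate import *
f=cv2.imread("pics/w5.png")
cv2.imwrite("pics/w5z.png",cv2.resize(f[100:240,190:430],None,fx=3.3,fy=4.2,interpolation=cv2.INTER_CUBIC))
g=f.astype(float).mean(2)
for r in range(115,195,10): 
    row=g[r-2:r+3].mean(0); print(r,row[258:302].round().astype(int))
E
```

```text
115 [115 116 116 116 116 117 128 142 106  67  56  56  56  56  56  55  55  54
  54  55  55  54  54  53  53  53  53  53  53  53  53  52  53  54  67  95
 112 116 118 117 116 116 117 117]
125 [114 115 116 117 117 119 129 139  95  58  52  52  52  52  52  53  52  51
  51  53  53  53  52  51  52  52  52  52  53  53  52  52  53  53  68  98
 112 116 118 117 116 116 117 117]
135 [113 115 116 114 112 112 118 124  87  54  51  52  52  52  53  53  52  52
  52  52  53  53  52  51  51  52  53  53  53  53  53  52  49  48  67  99
 112 117 118 116 116 116 117 117]
145 [113 115 117 117 117 118 120 119  88  56  50  52  52  52  53  53  53  52
  52  53  53  53  52  52  52  53  52  53  53  53  53  52  50  52  73 104
 115 118 118 116 115 116 117 117]
155 [111 111 111 109 108 108 113 127 127  81  51  52  53  53  53  53  53  53
  52  53  53  53  52  52  52  53  53  53  53  54  53  53  52  55  80 108
 117 118 117 115 115 116 117 117]
165 [112 114 115 116 115 116 118 127 129  83  52  52  52  53  53  54  53  52
  52  53  53  52  52  52  52  53  52  53  53  53  52  51  51  59  86 111
 117 118 116 114 114 116 117 116]
175 [108 109 110 110 110 110 114 127 135  89  55  53  53  53  53  53  53  53
  53  53  53  53  52  52  53  53  53  53  53  53  53  53  53  67  96 113
 117 118 116 114 114 115 116 116]
185 [112 113 114 115 114 113 113 126 137  90  55  53  53  53  53  53  53  53
  53  53  53  53  52  52  53  53  53  53  53  53  52  52  51  68  99 114
 118 117 115 114 114 116 116 116]
```

View pics/w5z.png

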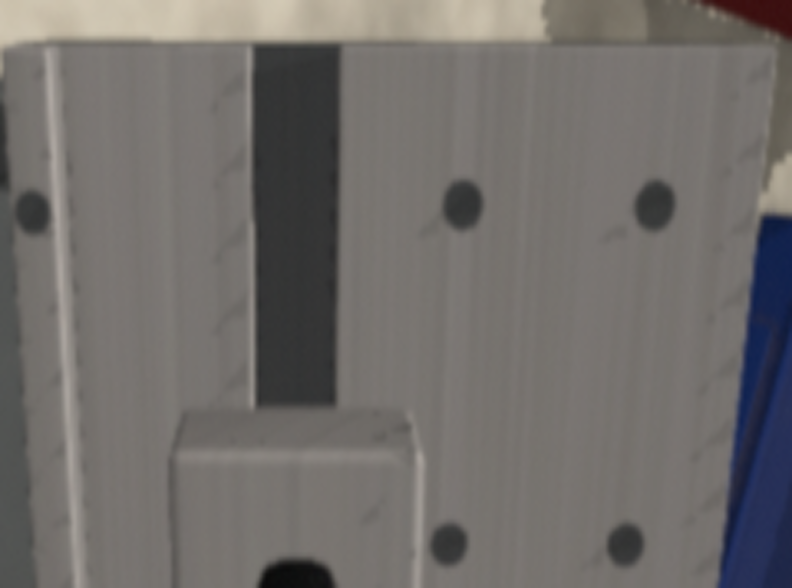

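Call:
move_arm:
  commands:
    - {"tx":-0.07,"ty":-0.25,"tz":-0.03,"wx":-0.001,"wy":-0.001,"wz":0,"hand":0.8}
    - {"tx":0.4,"ty":-0.03,"tz":-0.7,"wx":0,"wy":0,"wz":0,"hand":0.8}
    - {"tx":0.4,"ty":-0.03,"tz":-0.7,"wx":0,"wy":0,"wz":0,"hand":0.8}
    - {"tx":0.35,"ty":-0.02,"tz":-0.6,"wx":0,"wy":0,"wz":0,"hand":0.8}
    - {"tx":0,"ty":0,"tz":0,"wx":0,"wy":0,"wz":0,"hand":0.8}
    - {"tx":0,"ty":0,"tz":0,"wx":0,"wy":0,"wz":0,"hand":0.8}
    - {"tx":0,"ty":0,"tz":0,"wx":0,"wy":0,"wz":0,"hand":0.8}

```text
time: 6.25
tcp_pos: [377.7, -286.5, 178.6]
tcp_rot: [3.14, -0.525, -0.065]
ft_force: [-0.1, 0.0, -1.6]
finger_gap: 11.2
```

```bash
python3 - <<'E'
from plate import *
import pickle
st=env.get_state(); report([0,40,10],st)
f=env.grab_frame("wrist"); cv2.imwrite("pics/w6.png",f); pickle.dump(st,open("w6.pkl","wb"))
cv2.imwrite("pics/w6z.png",cv2.resize(f[60:260,190:430],None,fx=3.3,fy=3,interpolation=cv2.INTER_CUBIC))
E
```

```text
t 6.25 tcp [ 377.68 -286.52  178.64] d cm [ 0.58   0.052 -1.107] rv [ 0.0011  0.0016 -0.    ] F [-0.1  0.  -1.6]
base in plate [ 0.71 39.01 22.47] zangle 0.0019 F plate [-0.86  0.   -1.33]
```

View pics/w6z.png

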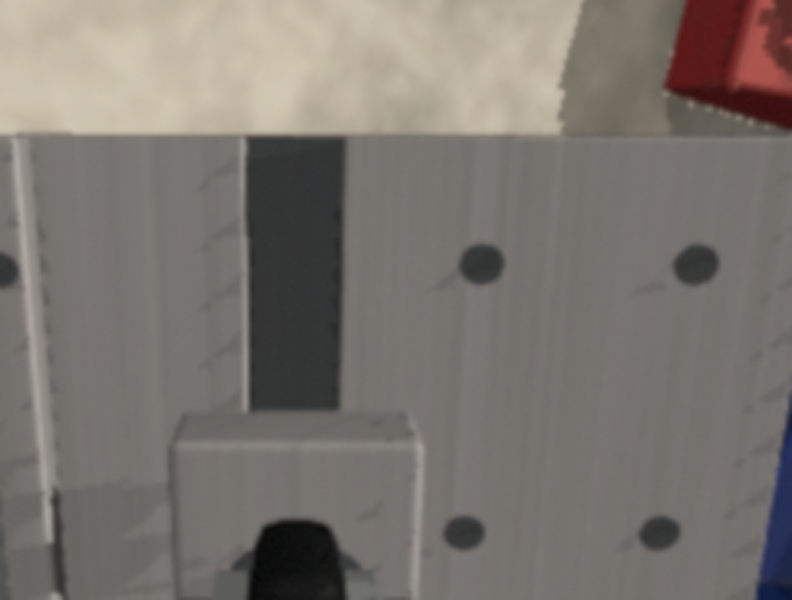

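Call:
move_arm:
  commands:
    - {"tx":-0.045,"ty":0.05,"tz":-0.025,"wx":0.001,"wy":0.0015,"wz":0,"hand":0.8}
    - {"tx":0,"ty":0,"tz":0,"wx":0,"wy":0,"wz":0,"hand":0.8}
    - {"tx":0.2,"ty":-0.013,"tz":-0.346,"wx":0,"wy":0,"wz":0,"hand":0.8}
    - {"tx":0.2,"ty":-0.013,"tz":-0.346,"wx":0,"wy":0,"wz":0,"hand":0.8}
    - {"tx":0.1,"ty":-0.007,"tz":-0.173,"wx":0,"wy":0,"wz":0,"hand":0.8}
    - {"tx":0,"ty":0,"tz":0,"wx":0,"wy":0,"wz":0,"hand":0.8}

```text
time: 6.9
tcp_pos: [382.2, -286.1, 169.2]
tcp_rot: [-3.141, -0.523, -0.066]
ft_force: [-0.2, 0.4, -4.1]
finger_gap: 10.9
```

```bash
python3 - <<'E'
from plate import *
st=env.get_state(); report([0,40,0],st)
E
```

```text
t 6.9 tcp [ 382.21 -286.13  169.17] d cm [ 0.627 -0.02  -1.027] rv [-0.0005 -0.0005 -0.0002] F [-0.2  0.4 -4.1]
base in plate [-0.35 39.83 12.03] zangle 0.0007 F plate [-2.24  0.4  -3.4 ]
```

Call:
move_arm:
  commands:
    - {"tx":0.2,"ty":-0.013,"tz":-0.346,"wx":0,"wy":0,"wz":0,"hand":0.8}
    - {"tx":0.1,"ty":-0.007,"tz":-0.173,"wx":0,"wy":0,"wz":0,"hand":0.8}
    - {"tx":0.1,"ty":-0.007,"tz":-0.173,"wx":0,"wy":0,"wz":0,"hand":0.8}
    - {"tx":0.1,"ty":-0.007,"tz":-0.173,"wx":0,"wy":0,"wz":0,"hand":0.8}
    - {"tx":0,"ty":0,"tz":0,"wx":0,"wy":0,"wz":0,"hand":0.8}

```text
time: 7.4
tcp_pos: [387.2, -286.6, 160.8]
tcp_rot: [-3.141, -0.523, -0.066]
ft_force: [-0.7, -0.1, -3.0]
finger_gap: 11.3
```

```bash
python3 - <<'E'
from plate import *
st=env.get_state(); report([0,40,0],st)
E
```

```text
t 7.4 tcp [ 387.23 -286.58  160.75] d cm [ 0.125  0.025 -0.184] rv [-0.0002 -0.0002 -0.0001] F [-0.7 -0.1 -3. ]
base in plate [-0.16 39.69  2.21] zangle 0.0003 F plate [-2.08 -0.16 -2.23]
```

Base now reads z=2.2 with no contact. I'll lower gently to the plate.

Call:
move_arm:
  commands:
    - {"tx":0.05,"ty":-0.003,"tz":-0.087,"wx":0,"wy":0,"wz":0,"hand":0.8}
    - {"tx":0.05,"ty":-0.003,"tz":-0.087,"wx":0,"wy":0,"wz":0,"hand":0.8}
    - {"tx":0,"ty":0,"tz":0,"wx":0,"wy":0,"wz":0,"hand":0.8}

```text
time: 7.7
tcp_pos: [388.2, -286.7, 159.2]
tcp_rot: [3.141, -0.524, -0.066]
ft_force: [-0.3, -0.3, -2.4]
finger_gap: 11.2
```

```bash
python3 - <<'E'
from plate import *
st=env.get_state(); report([0,40,0],st)
E
```

```text
t 7.7 tcp [ 388.23 -286.7   159.22] d cm [ 0.024  0.037 -0.031] rv [ 0.0001  0.     -0.    ] F [-0.3 -0.3 -2.4]
base in plate [-3.00e-02  3.96e+01  3.80e-01] zangle 0.0001 F plate [-1.49 -0.36 -1.97]
```

Call:
move_arm:
  commands:
    - {"tx":0.025,"ty":-0.002,"tz":-0.043,"wx":0,"wy":0,"wz":0,"hand":0.8}
    - {"tx":0.025,"ty":-0.002,"tz":-0.043,"wx":0,"wy":0,"wz":0,"hand":0.8}
    - {"tx":0,"ty":0,"tz":0,"wx":0,"wy":0,"wz":0,"hand":0.8}

```text
time: 8.0
tcp_pos: [388.7, -286.8, 158.4]
tcp_rot: [3.141, -0.524, -0.066]
ft_force: [-0.7, -0.3, -3.1]
finger_gap: 10.7
```

```bash
python3 - <<'E'
from plate import *
st=env.get_state(); report([0,40,0],st)
E
```

```text
t 8.0 tcp [ 388.73 -286.79  158.43] d cm [-0.025  0.046  0.048] rv [0.0002 0.0001 0.    ] F [-0.7 -0.3 -3.1]
base in plate [ 1.000e-02  3.954e+01 -5.600e-01] zangle 0.0002 F plate [-2.17 -0.39 -2.36]
```

Call:
move_arm:
  commands:
    - {"tx":0.025,"ty":-0.002,"tz":-0.043,"wx":0,"wy":0,"wz":0,"hand":0.8}
    - {"tx":0.025,"ty":-0.002,"tz":-0.043,"wx":0,"wy":0,"wz":0,"hand":0.8}
    - {"tx":0,"ty":0,"tz":0,"wx":0,"wy":0,"wz":0,"hand":0.8}

```text
time: 8.3
tcp_pos: [388.9, -286.7, 158.2]
tcp_rot: [3.141, -0.524, -0.066]
ft_force: [-10.6, 4.4, 12.0]
finger_gap: 11.1
```

```bash
python3 - <<'E'
from plate import *
st=env.get_state(); report([0,40,0],st)
E
```

```text
t 8.3 tcp [ 388.86 -286.74  158.2 ] d cm [-0.038  0.041  0.071] rv [0.0004 0.0005 0.0004] F [-10.6   4.4  12. ]
base in plate [ 0.05 39.56 -0.82] zangle 0.0007 F plate [-3.45  3.71 15.81]
```

Call:
move_arm:
  commands:
    - {"tx":-0.02,"ty":-0.3,"tz":0,"wx":0,"wy":0,"wz":0,"hand":0.8}
    - {"tx":-0.026,"ty":-0.4,"tz":0,"wx":0,"wy":0,"wz":0,"hand":0.8}
    - {"tx":-0.026,"ty":-0.4,"tz":0,"wx":0,"wy":0,"wz":0,"hand":0.8}
    - {"tx":-0.026,"ty":-0.4,"tz":0,"wx":0,"wy":0,"wz":0,"hand":0.8}
    - {"tx":0,"ty":0,"tz":0,"wx":0,"wy":0,"wz":0,"hand":0.8}

```text
time: 8.8
tcp_pos: [387.7, -299.4, 158.0]
tcp_rot: [-3.136, -0.525, -0.066]
ft_force: [-14.6, 16.9, 21.6]
finger_gap: 11.0
```

```bash
python3 - <<'E'
from plate import *
st=env.get_state(); report([0,20,0],st)
cv2.imwrite("pics/top7.png",cv2.resize(env.grab_frame("top")[120:260,270:440],None,fx=4.7,fy=4.2,interpolation=cv2.INTER_CUBIC)); cv2.imwrite("pics/scene7.png",cv2.resize(env.grab_frame("scene")[150:300,260:430],None,fx=4.7,fy=4,interpolation=cv2.INTER_CUBIC))
E
```

```text
t 8.8 tcp [ 387.71 -299.39  158.  ] d cm [-0.056 -0.69   0.091] rv [-0.0048  0.0016 -0.0025] F [-14.6  16.9  21.6]
base in plate [-0.24 27.47 -0.83] zangle 0.0056 F plate [-2.74 15.87 26.54]
```

View pics/scene7.png

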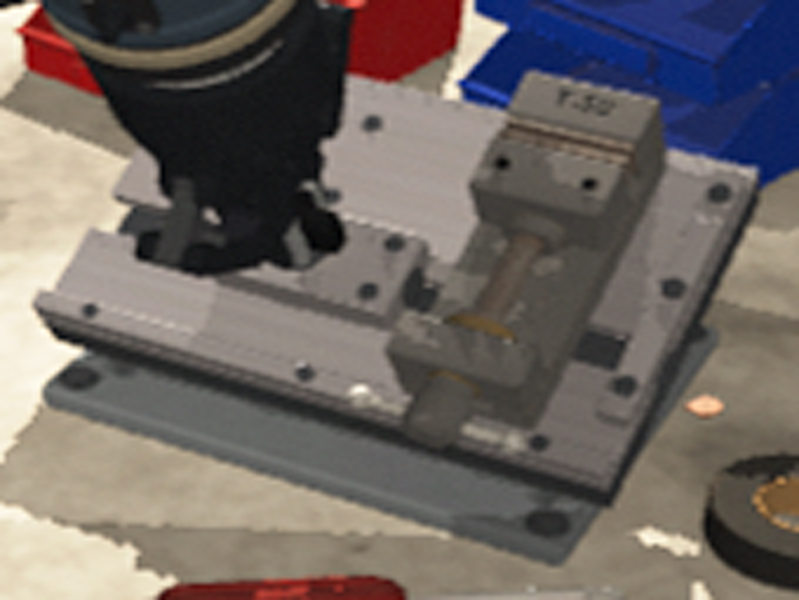

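View pics/top7.png

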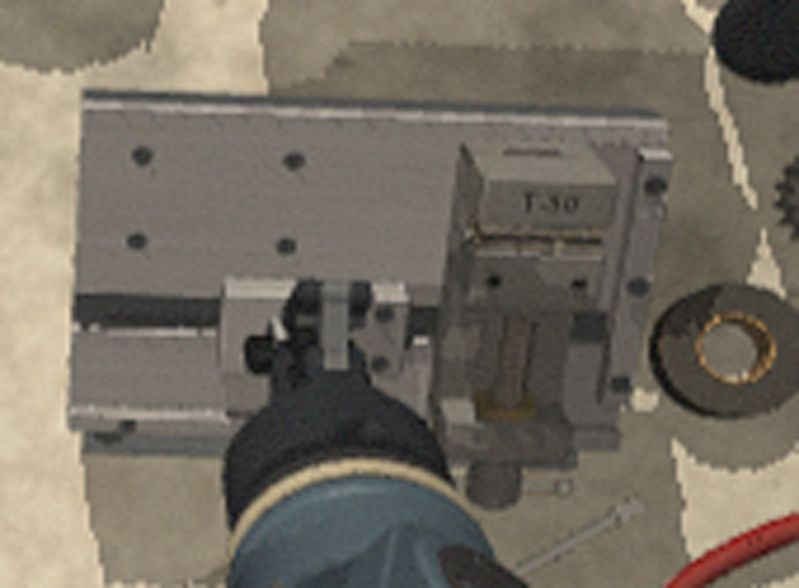

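Call:
move_arm:
  commands:
    - {"tx":-0.035,"ty":0.002,"tz":0.06,"wx":0,"wy":0,"wz":0,"hand":0.8}
    - {"tx":0,"ty":0,"tz":0,"wx":0,"wy":0,"wz":0,"hand":0.8}
    - {"tx":0,"ty":0,"tz":0,"wx":0,"wy":0,"wz":0,"hand":0.8}

```text
time: 9.2
tcp_pos: [387.9, -301.7, 158.4]
tcp_rot: [3.141, -0.524, -0.066]
ft_force: [-3.7, 3.0, 4.8]
finger_gap: 11.1
```

```bash
python3 - <<'E'
from plate import *
st=env.get_state(); report([0,20,0],st)
E
```

```text
t 9.2 tcp [ 387.91 -301.73  158.35] d cm [-0.075 -0.456  0.055] rv [ 0.0002  0.0004 -0.0001] F [-3.7  3.   4.8]
base in plate [ 0.15 24.59 -0.7 ] zangle 0.0004 F plate [-0.96  2.71  6.1 ]
```

Call:
move_arm:
  commands:
    - {"tx":-0.013,"ty":-0.2,"tz":0,"wx":0,"wy":0,"wz":0,"hand":0.8}
    - {"tx":-0.013,"ty":-0.2,"tz":0,"wx":0,"wy":0,"wz":0,"hand":0.8}
    - {"tx":-0.013,"ty":-0.2,"tz":0,"wx":0,"wy":0,"wz":0,"hand":0.8}
    - {"tx":0,"ty":0,"tz":0,"wx":0,"wy":0,"wz":0,"hand":0.8}

```text
time: 9.6
tcp_pos: [387.3, -306.9, 158.2]
tcp_rot: [-3.139, -0.524, -0.066]
ft_force: [-5.7, 8.3, 8.1]
finger_gap: 10.9
```

```bash
python3 - <<'E'
from plate import *
st=env.get_state(); report([0,20,0],st)
E
```

```text
t 9.6 tcp [ 387.34 -306.93  158.19] d cm [-0.018  0.064  0.071] rv [-0.002   0.0006 -0.0009] F [-5.7  8.3  8.1]
base in plate [-0.12 19.6  -0.73] zangle 0.0023 F plate [-1.34  7.9  10.16]
```

Call:
move_arm:
  commands:
    - {"tx":-0.023,"ty":-0.2,"tz":0.017,"wx":0,"wy":0,"wz":0,"hand":0.8}
    - {"tx":-0.013,"ty":-0.2,"tz":0,"wx":0,"wy":0,"wz":0,"hand":0.8}
    - {"tx":-0.013,"ty":-0.2,"tz":0,"wx":0,"wy":0,"wz":0,"hand":0.8}
    - {"tx":0,"ty":0,"tz":0,"wx":0,"wy":0,"wz":0,"hand":0.8}

```text
time: 10.0
tcp_pos: [386.6, -312.2, 158.0]
tcp_rot: [-3.137, -0.523, -0.067]
ft_force: [-6.9, 11.1, 8.3]
finger_gap: 10.9
```

```bash
python3 - <<'E'
from plate import *
st=env.get_state(); report([0,20,0],st)
E
```

```text
t 10.0 tcp [ 386.55 -312.16  157.97] d cm [0.061 0.587 0.094] rv [-0.0038  0.0001 -0.0014] F [-6.9 11.1  8.3]
base in plate [-0.67 14.49 -0.7 ] zangle 0.0039 F plate [-2.43 10.63 10.99]
```

Call:
move_arm:
  commands:
    - {"tx":0.01,"ty":-0.2,"tz":0.015,"wx":0,"wy":0,"wz":0,"hand":0.8}
    - {"tx":-0.013,"ty":-0.2,"tz":0,"wx":0,"wy":0,"wz":0,"hand":0.8}
    - {"tx":-0.013,"ty":-0.2,"tz":0,"wx":0,"wy":0,"wz":0,"hand":0.8}
    - {"tx":0,"ty":0,"tz":0,"wx":0,"wy":0,"wz":0,"hand":0.8}

```text
time: 10.4
tcp_pos: [386.2, -317.3, 157.9]
tcp_rot: [-3.135, -0.523, -0.067]
ft_force: [-7.4, 15.1, 11.2]
finger_gap: 10.9
```

```bash
python3 - <<'E'
from plate import *
st=env.get_state(); report([0,20,0],st); print(st['ft_torque'])
E
```

```text
t 10.4 tcp [ 386.19 -317.29  157.93] d cm [0.097 1.101 0.097] rv [-0.0053 -0.     -0.0021] F [-7.4 15.1 11.2]
base in plate [-0.73  9.52 -0.72] zangle 0.0057 F plate [-1.7  14.57 13.86]
[2.50673636 0.66767233 1.41234581]
```

Call:
move_arm:
  commands:
    - {"tx":-0.013,"ty":-0.2,"tz":0,"wx":0,"wy":0,"wz":0,"hand":0.8}
    - {"tx":-0.013,"ty":-0.2,"tz":0,"wx":0,"wy":0,"wz":0,"hand":0.8}
    - {"tx":-0.013,"ty":-0.2,"tz":0,"wx":0,"wy":0,"wz":0,"hand":0.8}
    - {"tx":-0.013,"ty":-0.2,"tz":0,"wx":0,"wy":0,"wz":0,"hand":0.8}
    - {"tx":0,"ty":0,"tz":0,"wx":0,"wy":0,"wz":0,"hand":0.8}

```text
time: 10.9
tcp_pos: [385.6, -325.2, 157.9]
tcp_rot: [-3.135, -0.523, -0.067]
ft_force: [-8.4, 15.2, 12.2]
finger_gap: 11.1
```

```bash
python3 - <<'E'
from plate import *
st=env.get_state(); report([0,20,0],st); print(st['ft_torque'])
E
```

```text
t 10.9 tcp [ 385.65 -325.24  157.94] d cm [0.151 1.896 0.096] rv [-0.0055 -0.     -0.0021] F [-8.4 15.2 12.2]
base in plate [-0.74  1.56 -0.7 ] zangle 0.0058 F plate [-2.07 14.6  15.23]
[2.53672606 0.74184423 1.4231172 ]
```

Force is steady at 15 N while the vice slides. I'll take a picture to check the remaining gap.

```bash
python3 - <<'E'
from plate import *
cv2.imwrite("pics/top8.png",cv2.resize(env.grab_frame("top")[120:260,270:440],None,fx=4.7,fy=4.2,interpolation=cv2.INTER_CUBIC)); cv2.imwrite("pics/scene8.png",cv2.resize(env.grab_frame("scene")[150:300,260:430],None,fx=4.7,fy=4,interpolation=cv2.INTER_CUBIC))
E
```

```text
(no output)
```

View pics/scene8.png

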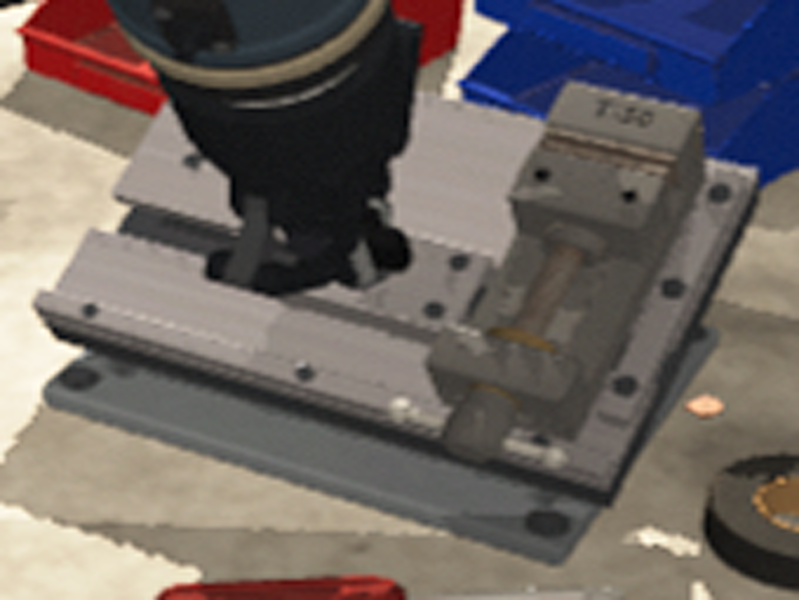

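View pics/top8.png

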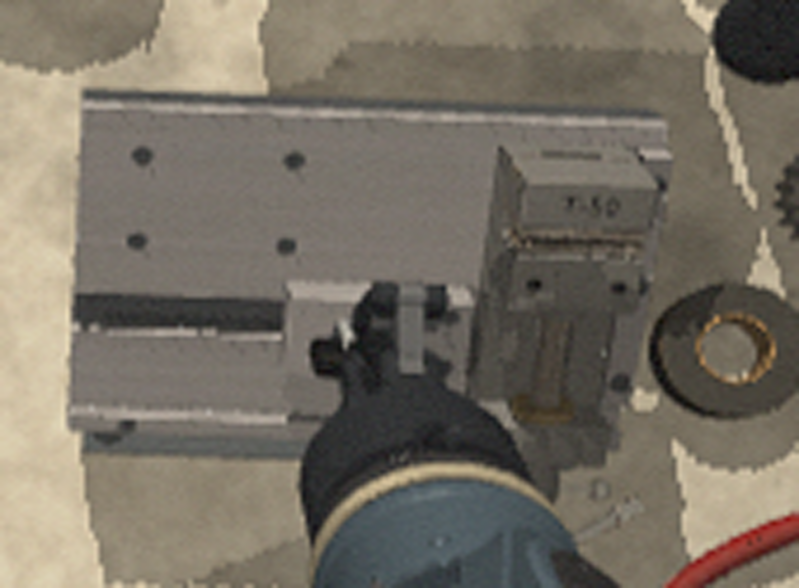

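The vice has slid towards the fence with a few mm left, and the nose is on it. Smaller steps now.

Call:
move_arm:
  commands:
    - {"tx":-0.007,"ty":-0.1,"tz":0,"wx":0,"wy":0,"wz":0,"hand":0.8}
    - {"tx":-0.007,"ty":-0.1,"tz":0,"wx":0,"wy":0,"wz":0,"hand":0.8}
    - {"tx":-0.007,"ty":-0.1,"tz":0,"wx":0,"wy":0,"wz":0,"hand":0.8}
    - {"tx":0,"ty":0,"tz":0,"wx":0,"wy":0,"wz":0,"hand":0.8}

```text
time: 11.4
tcp_pos: [385.5, -328.1, 157.9]
tcp_rot: [-3.135, -0.523, -0.067]
ft_force: [-9.6, 16.5, 12.7]
finger_gap: 11.0
```

```bash
python3 - <<'E'
from plate import *
st=env.get_state(); report([0,20,0],st); print(st['ft_torque'])
E
```

```text
t 11.4 tcp [ 385.47 -328.06  157.95] d cm [0.169 2.177 0.096] rv [-0.0056  0.     -0.0023] F [-9.6 16.5 12.7]
base in plate [-0.73 -1.24 -0.7 ] zangle 0.006 F plate [-2.89 15.84 16.32]
[2.69931128 0.681215   1.60306592]
```

Call:
move_arm:
  commands:
    - {"tx":-0.006,"ty":-0.08,"tz":0,"wx":0,"wy":0,"wz":0,"hand":0.8}
    - {"tx":-0.006,"ty":-0.08,"tz":0,"wx":0,"wy":0,"wz":0,"hand":0.8}
    - {"tx":0,"ty":0,"tz":0,"wx":0,"wy":0,"wz":0,"hand":0.8}

```text
time: 11.7
tcp_pos: [385.3, -329.2, 157.9]
tcp_rot: [-3.134, -0.524, -0.067]
ft_force: [-9.0, 18.3, 14.3]
finger_gap: 10.6
```

```bash
python3 - <<'E'
from plate import *
st=env.get_state(); report([0,20,0],st); print(st['ft_torque'])
E
```

```text
t 11.7 tcp [ 385.34 -329.25  157.93] d cm [0.182 2.296 0.098] rv [-0.0065  0.0003 -0.0027] F [-9.  18.3 14.3]
base in plate [-0.75 -2.33 -0.69] zangle 0.007 F plate [-1.68 17.65 17.47]
[3.12925049 0.54546438 1.7792415 ]
```

Call:
move_arm:
  commands:
    - {"tx":-0.006,"ty":-0.08,"tz":0,"wx":0,"wy":0,"wz":0,"hand":0.8}
    - {"tx":-0.006,"ty":-0.08,"tz":0,"wx":0,"wy":0,"wz":0,"hand":0.8}
    - {"tx":0,"ty":0,"tz":0,"wx":0,"wy":0,"wz":0,"hand":0.8}

```text
time: 12.0
tcp_pos: [385.2, -329.6, 157.9]
tcp_rot: [-3.131, -0.524, -0.067]
ft_force: [-9.6, 25.3, 18.9]
finger_gap: 11.1
```

```bash
python3 - <<'E'
from plate import *
st=env.get_state(); report([0,20,0],st); print(st['ft_torque'])
E
```

```text
t 12.0 tcp [ 385.21 -329.64  157.89] d cm [0.194 2.335 0.102] rv [-0.0088  0.001  -0.0041] F [-9.6 25.3 18.9]
base in plate [-0.81 -2.47 -0.68] zangle 0.0097 F plate [-0.3  24.64 21.95]
[4.21921756 0.18674681 2.35177698]
```

Call:
move_arm:
  commands:
    - {"tx":-0.006,"ty":-0.08,"tz":0,"wx":0,"wy":0,"wz":0,"hand":0.8}
    - {"tx":0,"ty":0,"tz":0,"wx":0,"wy":0,"wz":0,"hand":0.8}

```text
time: 12.2
tcp_pos: [385.2, -329.8, 157.8]
tcp_rot: [-3.13, -0.524, -0.067]
ft_force: [-9.3, 28.2, 22.0]
finger_gap: 11.3
```

```bash
python3 - <<'E'
from plate import *
st=env.get_state(); report([0,20,0],st); print(st['ft_torque'])
cv2.imwrite("pics/top9.png",cv2.resize(env.grab_frame("top")[130:240,340:440],None,fx=7,fy=5.4,interpolation=cv2.INTER_CUBIC)); cv2.imwrite("pics/scene9.png",cv2.resize(env.grab_frame("scene")[155:280,340:430],None,fx=8,fy=4.8,interpolation=cv2.INTER_CUBIC))
E
```

```text
t 12.2 tcp [ 385.15 -329.83  157.85] d cm [0.2   2.354 0.106] rv [-0.01    0.0013 -0.0048] F [-9.3 28.2 22. ]
base in plate [-0.85 -2.52 -0.69] zangle 0.0111 F plate [ 1.32 27.5  24.62]
[4.71037108 0.05360647 2.72061465]
```

View pics/scene9.png

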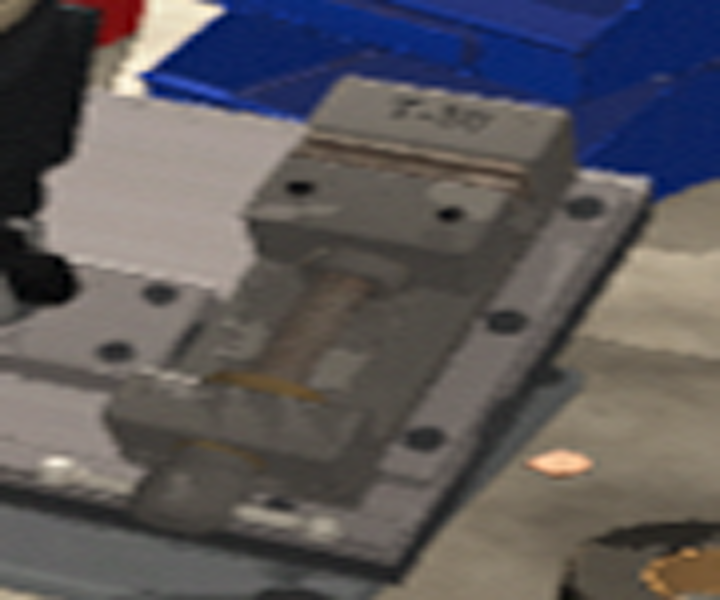

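View pics/top9.png

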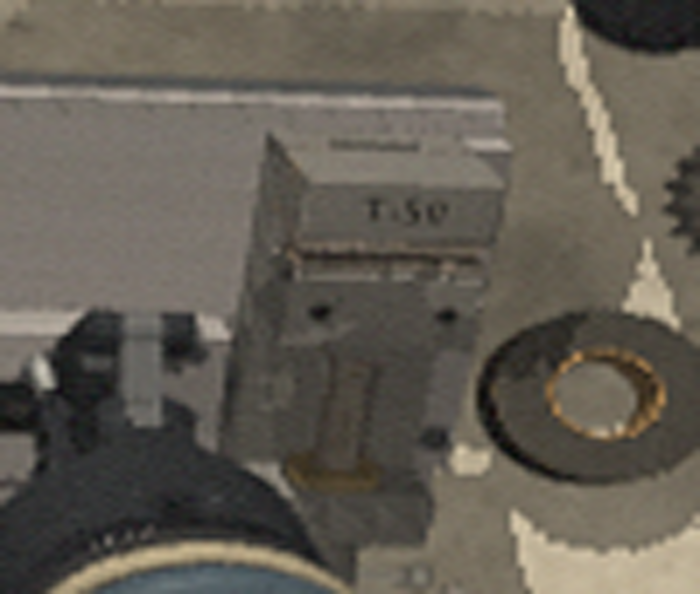

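```bash
python3 - <<'E'
from plate import *
T=cam("top"); S=cam("scene")
print("scene cam",(-S[1].T@S[2]).round(),"top cam",(-T[1].T@T[2]).round())
O2=O-0.8*n
t9=lambda p:(340+p[0]/7,130+p[1]/5.4)
t1=lambda p:(275+p[0]/5,130+p[1]/5)
s9=lambda p:(340+p[0]/8,155+p[1]/4.8)
for nm,C,f,ps in (("top9 vice left base",T,t9,[(265,160),(250,240),(222,430)]),("t1 fence R edge/top", T,t1,[(688,135),(650,445)]),("t1 fence inner top",T,t1,[(655,130),(625,400)]),("t1 plate L",T,t1,[(64,78),(52,430)]),("t1 vice left",T,t1,[(463,150),(452,230),(438,350)])):
    for h in ((0,) if 'vice' in nm or 'plate' in nm else (14,)):
        for p in ps: print(nm,p,((onplane(C,f(p),O2+h*n,n)-O2)@R).round(1))
E
```

```text
scene cam [-250. -553.  591.] top cam [ 318. -205.  923.]
top9 vice left base (265, 160) [ 74.5 -53.8  -0. ]
top9 vice left base (250, 240) [ 45.4 -53.2  -0. ]
top9 vice left base (222, 430) [-26.9 -53.9  -0. ]
t1 fence R edge/top (688, 135) [  86.1 -112.8   14. ]
t1 fence R edge/top (650, 445) [ -37.8 -116.8   14. ]
t1 fence inner top (655, 130) [  87.5 -100.7   14. ]
t1 fence inner top (625, 400) [ -19.4 -104.7   14. ]
t1 plate L (64, 78) [ 95.  114.2  -0. ]
t1 plate L (52, 430) [-47.6 113.5  -0. ]
t1 vice left (463, 150) [ 73.1 -34.9   0. ]
t1 vice left (452, 230) [ 41.6 -34.3  -0. ]
t1 vice left (438, 350) [ -7.4 -34.2   0. ]
```

Call:
move_arm:
  commands:
    - {"tx":-0.006,"ty":-0.08,"tz":0,"wx":0,"wy":0,"wz":0,"hand":0.8}
    - {"tx":-0.004,"ty":-0.06,"tz":0,"wx":0,"wy":0,"wz":0,"hand":0.8}
    - {"tx":0,"ty":0,"tz":0,"wx":0,"wy":0,"wz":0,"hand":0.8}
    - {"tx":0,"ty":0,"tz":0,"wx":0,"wy":0,"wz":0,"hand":0.8}
  grip_force: 110

```text
time: 12.7
tcp_pos: [385.1, -330.2, 157.9]
tcp_rot: [-3.128, -0.525, -0.067]
ft_force: [-11.8, 34.0, 26.8]
finger_gap: 10.0
```

```bash
python3 - <<'E'
from plate import *
st=env.get_state(); report([0,20,0],st); print(st['ft_torque']@R,st['q'].round(3),st['finger_gap'])
E
```

```text
t 12.7 tcp [ 385.05 -330.18  157.9 ] d cm [0.21  2.389 0.1  ] rv [-0.0118  0.0019 -0.006 ] F [-11.8  34.   26.8]
base in plate [-0.84 -2.66 -0.6 ] zangle 0.0133 F plate [ 1.31 33.17 30.22]
[6.48662924 0.20145521 0.03196759] [-0.882  0.144 -0.673  0.387  0.383  0.824] 9.961291745799612
```

Call:
move_arm:
  commands:
    - {"tx":0,"ty":0,"tz":0,"wx":0.05,"wy":-0.0033,"wz":-0.0866,"hand":0.8}
    - {"tx":0,"ty":0,"tz":0,"wx":0.05,"wy":-0.0033,"wz":-0.0866,"hand":0.8}
    - {"tx":0,"ty":0,"tz":0,"wx":0.05,"wy":-0.0033,"wz":-0.0866,"hand":0.8}
    - {"tx":0,"ty":0,"tz":0,"wx":0.05,"wy":-0.0033,"wz":-0.0866,"hand":0.8}

```text
time: 13.1
tcp_pos: [385.2, -330.2, 158.0]
tcp_rot: [-2.906, -0.474, -0.524]
ft_force: [-11.1, 33.4, 27.1]
finger_gap: 10.3
```

```bash
python3 - <<'E'
from plate import *
st=env.get_state(); report([0,20,0],st); print(st['ft_torque']@R,st['q'].round(3),st['finger_gap'])
E
```

```text
t 13.1 tcp [ 385.17 -330.2   157.98] d cm [0.199 2.392 0.092] rv [-0.2138  0.0127  0.3437] F [-11.1  33.4  27.1]
base in plate [-0.68 -2.65 -0.58] zangle 0.0136 F plate [ 2.03 32.56 30.1 ]
[6.48958909 0.05195298 0.13585882] [-0.882  0.144 -0.672  0.387  0.384  1.228] 10.340256035298244
```

Smooth: 0.40 rad turned, lean steady. Continue.

Call:
move_arm:
  commands:
    - {"tx":0,"ty":0,"tz":0,"wx":0.05,"wy":-0.0033,"wz":-0.0866,"hand":0.8}
    - {"tx":0,"ty":0,"tz":0,"wx":0.05,"wy":-0.0033,"wz":-0.0866,"hand":0.8}
    - {"tx":0,"ty":0,"tz":0,"wx":0.05,"wy":-0.0033,"wz":-0.0866,"hand":0.8}
    - {"tx":0,"ty":0,"tz":0,"wx":0.05,"wy":-0.0033,"wz":-0.0866,"hand":0.8}
    - {"tx":0,"ty":0,"tz":0,"wx":0.05,"wy":-0.0033,"wz":-0.0866,"hand":0.8}

```text
time: 13.6
tcp_pos: [385.3, -330.4, 158.1]
tcp_rot: [-2.707, -0.305, -1.035]
ft_force: [-10.4, 32.8, 26.5]
finger_gap: 10.5
```

```bash
python3 - <<'E'
from plate import *
st=env.get_state(); report([0,20,0],st); print(st['ft_torque']@R,st['q'].round(3),st['finger_gap'])
E
```

```text
t 13.6 tcp [ 385.28 -330.35  158.06] d cm [0.187 2.406 0.084] rv [-0.4635  0.0261  0.7769] F [-10.4  32.8  26.5]
base in plate [-0.49 -2.77 -0.58] zangle 0.0138 F plate [ 2.41 32.05 29.23]
[6.30570804 0.02238842 0.14962795] [-0.883  0.144 -0.672  0.387  0.384  1.728] 10.515363274856188
```

Call:
move_arm:
  commands:
    - {"tx":0,"ty":0,"tz":0,"wx":0.05,"wy":-0.0033,"wz":-0.0866,"hand":0.8}
    - {"tx":0,"ty":0,"tz":0,"wx":0.05,"wy":-0.0033,"wz":-0.0866,"hand":0.8}
    - {"tx":0,"ty":0,"tz":0,"wx":0.05,"wy":-0.0033,"wz":-0.0866,"hand":0.8}

```text
time: 13.9
tcp_pos: [385.4, -330.4, 158.0]
tcp_rot: [-2.641, -0.169, -1.31]
ft_force: [-8.0, 32.4, 21.8]
finger_gap: 10.3
```

```bash
python3 - <<'E'
from plate import *
st=env.get_state(); report([0,20,0],st); print(st['ft_torque']@R,st['q'].round(3),st['finger_gap'])
E
```

```text
t 13.9 tcp [ 385.36 -330.39  158.  ] d cm [0.18  2.411 0.091] rv [-0.6131  0.0339  1.0368] F [-8.  32.4 21.8]
base in plate [-0.43 -2.8  -0.67] zangle 0.014 F plate [ 2.14 31.81 23.96]
[ 6.1897508  -0.04454503  0.20928171] [-0.883  0.144 -0.672  0.387  0.385  2.028] 10.304295892083235
```

Call:
move_arm:
  commands:
    - {"tx":0,"ty":0,"tz":0,"wx":0.05,"wy":-0.0033,"wz":-0.0866,"hand":0.8}
    - {"tx":0,"ty":0,"tz":0,"wx":0.05,"wy":-0.0033,"wz":-0.0866,"hand":0.8}
    - {"tx":0,"ty":0,"tz":0,"wx":0.025,"wy":-0.0017,"wz":-0.0433,"hand":0.8}
    - {"tx":0,"ty":0,"tz":0,"wx":0,"wy":0,"wz":0,"hand":0.8}

```text
time: 14.3
tcp_pos: [385.4, -330.4, 157.9]
tcp_rot: [-2.618, -0.047, -1.528]
ft_force: [-7.2, 31.4, 21.4]
finger_gap: 10.2
```

```bash
python3 - <<'E'
from plate import *
st=env.get_state(); report([0,20,0],st); print(st['ft_torque']@R,st['q'].round(3),st['finger_gap'])
E
```

```text
t 14.3 tcp [ 385.42 -330.42  157.92] d cm [0.173 2.413 0.099] rv [-0.7365  0.0404  1.2515] F [-7.2 31.4 21.4]
base in plate [-0.4  -2.81 -0.78] zangle 0.0141 F plate [ 2.65 30.82 23.16]
[ 6.05349068 -0.08895393  0.01213324] [-0.883  0.144 -0.672  0.386  0.385  2.275] 10.155470923477452
```

Call:
move_arm:
  commands:
    - {"tx":0,"ty":0,"tz":0,"wx":0.025,"wy":-0.0017,"wz":-0.0433,"hand":0.8}
    - {"tx":0,"ty":0,"tz":0,"wx":0.025,"wy":-0.0017,"wz":-0.0433,"hand":0.8}
    - {"tx":0,"ty":0,"tz":0,"wx":0,"wy":0,"wz":0,"hand":0.8}

```text
time: 14.6
tcp_pos: [385.5, -330.5, 157.9]
tcp_rot: [-2.615, 0.002, -1.613]
ft_force: [-7.2, 31.4, 20.5]
finger_gap: 10.2
```

```bash
python3 - <<'E'
from plate import *
st=env.get_state(); report([0,20,0],st); print(st['ft_torque']@R,st['q'].round(3),st['finger_gap'])
E
```

```text
t 14.6 tcp [ 385.53 -330.53  157.95] d cm [0.163 2.425 0.096] rv [-0.7852  0.0433  1.3368] F [-7.2 31.4 20.5]
base in plate [-0.26 -2.95 -0.81] zangle 0.0138 F plate [ 2.25 30.9  22.35]
[ 5.96060742 -0.05786266  1.18021853] [-0.883  0.144 -0.672  0.386  0.385  2.374] 10.246304143189104
```

Call:
move_arm:
  commands:
    - {"tx":0.007,"ty":0.1,"tz":0,"wx":-0.012,"wy":0.001,"wz":0.022,"hand":0.8}
    - {"tx":0.007,"ty":0.1,"tz":0,"wx":-0.012,"wy":0.001,"wz":0.022,"hand":0.8}
    - {"tx":0.007,"ty":0.1,"tz":0,"wx":0,"wy":0,"wz":0,"hand":0.8}
    - {"tx":0,"ty":0,"tz":0,"wx":0,"wy":0,"wz":0,"hand":0.8}

```text
time: 15.0
tcp_pos: [385.7, -329.9, 158.1]
tcp_rot: [-2.618, -0.027, -1.572]
ft_force: [-5.4, 18.8, 12.6]
finger_gap: 10.4
```

```bash
python3 - <<'E'
from plate import *
st=env.get_state(); report([0,20,0],st); print(st['ft_torque']@R,st['q'].round(3),st['finger_gap'])
E
```

```text
t 15.0 tcp [ 385.69 -329.94  158.1 ] d cm [0.147 2.365 0.08 ] rv [-0.7562  0.0438  1.2956] F [-5.4 18.8 12.6]
base in plate [-0.23 -2.78 -0.74] zangle 0.0093 F plate [ 0.56 18.4  14.19]
[3.4741411  0.38562079 0.03012046] [-0.879  0.142 -0.674  0.383  0.379  2.328] 10.448396999242412
```

Call:
move_arm:
  commands:
    - {"tx":0.007,"ty":0.1,"tz":0,"wx":0,"wy":0,"wz":0,"hand":0.8}
    - {"tx":0.007,"ty":0.1,"tz":0,"wx":0,"wy":0,"wz":0,"hand":0.8}
    - {"tx":0.01,"ty":0.15,"tz":0,"wx":0,"wy":0,"wz":0,"hand":0.8}
    - {"tx":0,"ty":0,"tz":0,"wx":0,"wy":0,"wz":0,"hand":0.8}

```text
time: 15.4
tcp_pos: [385.9, -329.2, 158.2]
tcp_rot: [-2.619, -0.032, -1.575]
ft_force: [-5.2, 4.8, 3.4]
finger_gap: 10.1
```

```bash
python3 - <<'E'
from plate import *
st=env.get_state(); report([0,20,0],st); print(st['ft_torque']@R,st['q'].round(3),st['finger_gap'])
E
```

```text
t 15.4 tcp [ 385.89 -329.17  158.22] d cm [0.127 2.288 0.069] rv [-0.7509  0.0472  1.2987] F [-5.2  4.8  3.4]
base in plate [-0.15 -2.62 -0.71] zangle 0.003 F plate [-3.03  4.44  5.73]
[0.72660375 1.06526624 0.01287938] [-0.875  0.139 -0.678  0.376  0.372  2.334] 10.134059939578671
```

Call:
move_arm:
  commands:
    - {"tx":0,"ty":0,"tz":0,"wx":0,"wy":0,"wz":0,"hand":3}
    - {"tx":0,"ty":0,"tz":0,"wx":0,"wy":0,"wz":0,"hand":3}
    - {"tx":0,"ty":0,"tz":0,"wx":0,"wy":0,"wz":0,"hand":3}
    - {"tx":0,"ty":0,"tz":0,"wx":0,"wy":0,"wz":0,"hand":3}

```text
time: 15.8
tcp_pos: [386.3, -330.0, 158.7]
tcp_rot: [-2.618, -0.034, -1.575]
ft_force: [-0.2, 1.3, 0.1]
finger_gap: 30.0
```

```bash
python3 - <<'E'
from plate import *
st=env.get_state(); report([0,20,0],st); print(st['ft_torque']@R,st['q'].round(3),st['finger_gap'])
f=env.grab_frame("wrist"); cv2.imwrite("pics/w10.png",f)
E
```

```text
t 15.8 tcp [ 386.35 -330.03  158.66] d cm [0.081 2.374 0.025] rv [-0.7503  0.0491  1.2985] F [-0.2  1.3  0.1]
base in plate [ 0.62 -3.58 -0.59] zangle 0.0018 F plate [-0.23  1.31  0.24]
[-0.06105701  0.43557215 -0.0418406 ] [-0.875  0.139 -0.677  0.376  0.372  2.334] 30.041093991548603
```

View pics/w10.png

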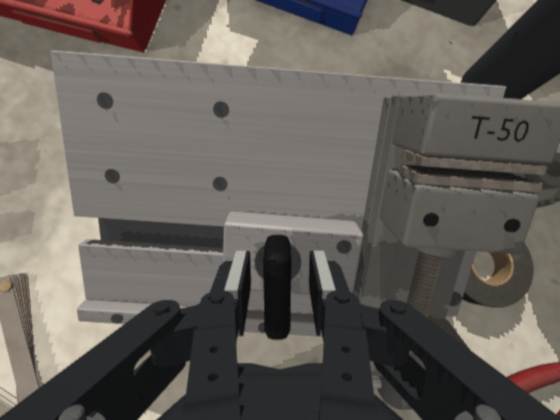

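Call:
move_arm:
  commands:
    - {"tx":-0.5,"ty":0.03,"tz":0.87,"wx":0,"wy":0,"wz":0,"hand":3}
    - {"tx":-1,"ty":0.07,"tz":1.73,"wx":0,"wy":0,"wz":0,"hand":3}
    - {"tx":-1.5,"ty":0.1,"tz":2.6,"wx":0,"wy":0,"wz":0,"hand":3}
    - {"tx":-1.5,"ty":0.1,"tz":2.6,"wx":0,"wy":0,"wz":0,"hand":3}
    - {"tx":-1.5,"ty":0.1,"tz":2.6,"wx":0,"wy":0,"wz":0,"hand":3}
    - {"tx":0,"ty":2,"tz":1,"wx":0,"wy":0,"wz":0,"hand":3}
    - {"tx":0,"ty":0,"tz":0,"wx":0,"wy":0,"wz":0,"hand":3}
    - {"tx":0,"ty":0,"tz":0,"wx":0,"wy":0,"wz":0,"hand":3}

```text
time: 16.65
tcp_pos: [326.0, -305.7, 273.0]
tcp_rot: [-2.618, -0.035, -1.575]
ft_force: [-1.0, 0.5, -0.0]
finger_gap: 29.8
```

```bash
python3 - <<'E'
from plate import *
import pickle
st=env.get_state(); report([0,20,0],st)
f=env.grab_frame("wrist"); cv2.imwrite("pics/w11.png",f); pickle.dump(st,open("w11.pkl","wb"))
s=env.grab_frame("scene"); cv2.imwrite("pics/scene11f.png",s)
cv2.imwrite("pics/scene11.png",cv2.resize(s[150:300,260:430],None,fx=4.7,fy=4,interpolation=cv2.INTER_CUBIC))
E
```

```text
t 16.65 tcp [ 326.03 -305.68  273.  ] d cm [  6.112  -0.061 -11.409] rv [-0.7498  0.0496  1.2978] F [-1.   0.5 -0. ]
base in plate [  4.31  16.7  129.32] zangle 0.0017 F plate [-0.87  0.41  0.49]
```

View pics/w11.png

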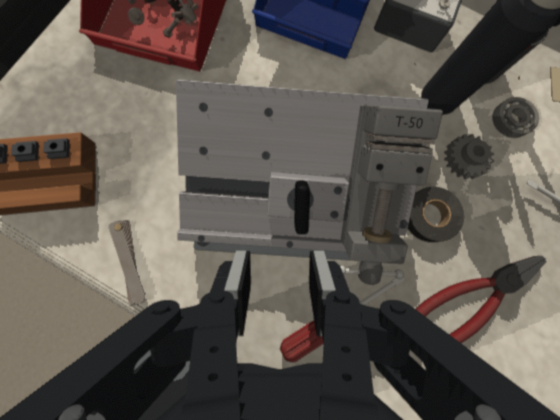

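View pics/scene11.png

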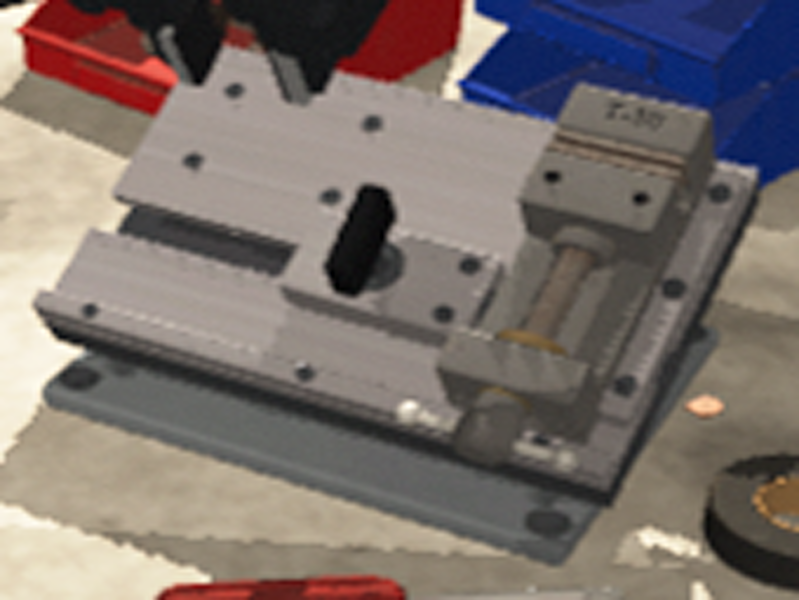

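```bash
python3 - <<'E'
from plate import *
import pickle
st=pickle.load(open("w11.pkl","rb")); C=cam("wrist",st)
f=cv2.imread("pics/w11.png"); z=cv2.resize(f[70:270,170:450],None,fx=2.85,fy=3,interpolation=cv2.INTER_CUBIC); cv2.imwrite("pics/w11z.png",z)
m=(f[170:245,285:318].max(2)<35).astype(np.uint8)
c=max(cv2.findContours(m,cv2.RETR_EXTERNAL,cv2.CHAIN_APPROX_NONE)[0],key=cv2.contourArea)+np.array([[285,170]])
r=cv2.minAreaRect(c); bp=cv2.boxPoints(r); O2=O-0.8*n
P=np.array([(onplane(C,p,O2+56*n,n)-O2)@R for p in bp]); print(P.round(1))
for i in range(4):
    d=P[(i+1)%4]-P[i]; print(np.linalg.norm(d).round(1),np.degrees(np.arctan2(d[1],d[0])).round(1))
E
```

```text
[[-20.9   4.5  56. ]
 [ 24.6   4.8  56. ]
 [ 24.4  -7.8  56. ]
 [-21.1  -8.8  56. ]]
45.5 0.4
12.6 -90.8
45.6 -178.7
13.3 89.0
```

View pics/w11z.png

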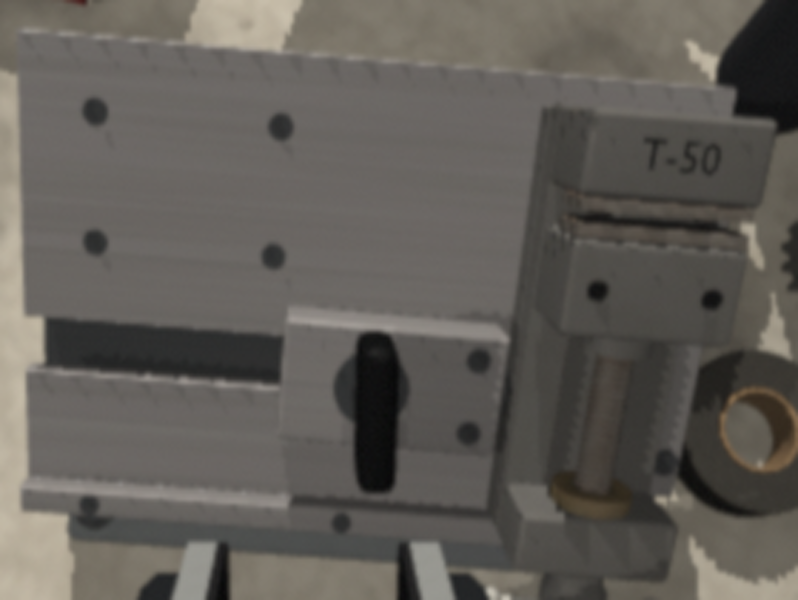

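```bash
python3 - <<'E'
from plate import *
import pickle
st=pickle.load(open("w11.pkl","rb")); C=cam("wrist",st); O2=O-0.8*n
u=lambda p:(170+p[0]/2.85,70+p[1]/3)
for k,h,ps in (("vice L base",0,[(541,115),(528,215),(515,320)]),("plate L",0,[(20,35),(25,310)]),("block nose edge top",20,[(508,335),(490,505)]),("block rear top",20,[(287,325),(283,495)])):
    for p in ps: print(k,((onplane(C,u(p),O2+h*n,n)-O2)@R).round(1))
a=cv2.imread("pics/top0.png")
T=cam("top")
t=env.grab_frame("top"); d=cv2.absdiff(a,t).max(2)
print("feeler diff",(d[205:262,235:270]>40).sum(),"driver diff",(d[235:290,335:400]>40).sum()); print(env.get_state()['time'])
E
```

```text
vice L base [ 83.4 -52.1   0. ]
vice L base [ 53.  -52.4   0. ]
vice L base [ 18.8 -53.    0. ]
plate L [ 94.4 115.5   0. ]
plate L [ 10.  116.4   0. ]
block nose edge top [ 18.3 -46.4  20. ]
block nose edge top [-39.1 -48.2  20. ]
block rear top [16.3 25.5 20. ]
block rear top [-40.7  23.3  20. ]
feeler diff 0 driver diff 2430
16.8
```

```bash
python3 - <<'E'
from rig import env
print(env.job_done()); print(env.get_state()['time'])
E
```

```text
the job is handed in; nothing more can be done
None
the job is handed in; nothing more can be done
```

The T-slot stop is locked in the slot with the vice held between it and the fence, and I handed the job in at about 17 s. No verdict was reported.

**What I did:** I lifted the stop out of the holder by its wing and lowered it into the slot. I slid it until the vice was against the fence and leaned on it with about 31–33 N at the wrist. I then turned the knob clockwise about 1.5 rad until the torque jumped to 1.2 N m at its stop. Before letting go I took off the load, then backed straight out.

**Last checks:**
- **Wing:** it lies across the block to within about 1°, so the knob reads about 1.5 rad.
- **Stop:** its base moved only about 0.3 mm along the slot, back from the vice, while I took the load off. That is close to what I can resolve.
- **Vice:** its stop-side face is at y of about −52 to −53.6 mm, against −53 mm expected with the vice on the fence. It is square to within about 0.015 rad.

**Not fully confirmed:**
- The nip force after release could not be measured. I infer it from the lean at locking.
- I did not measure the vice's seating on the ledge or its flatness; I only saw them in the pictures.
- The top-view difference check was clean for the feeler gauge. For the screwdriver it showed a large change, most likely the arm in the way, since the screwdriver looks to be in its usual place in the wrist view.
- My plate estimate was about 0.8 mm too high; the contact force showed this when the stop touched down.

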